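Pack the fridge temperature loggers into their foam tray

ROBOT

A 6-joint arm with a two-finger parallel gripper is mounted at the origin on the work surface; the furniture and walls round the work are solid. World frame = base frame: x ahead of the robot, y to its left, z up, the work surface at z = 0. Lengths are in m, angles in rad, forces in N, time in s.
With the tool pointing down it reaches from about 0.25 to 0.85 m from the base axis. Payload 12.5 kg.
Tool frame: the origin (TCP) lies at the very end of the fingers, on their centre line; the grasp point (between the pads) lies 19 mm behind it; z points along the fingers, y is the line along which they close (so a half turn about z gives the same grasp; the last joint's range is limited). The gripper opens to 93 mm and grips with 3 to 60 N. Pads are 15 mm wide; open, the fingers measure 128 mm over their backs; the gripper's body (75 mm by 188 mm) begins 65 mm behind the grasp point.
Start: joints at [1.111, 0.351, 1.652, -0, 1.139, -0.085], TCP at [0.201, 0.512, 0.219] pointing down, gripper open.
Joint ranges: [-2.75, 2.75], [-0.79, 2.1], [0.01, 2.65], [-1.57, 4.71], [0.07, 3.14], [-2.87, 2.87]. Speed limits (rad/s): [2.22, 2.22, 2.79, 3.14, 3.14, 3.14].

INTERFACE

Orientations are given as [roll, pitch, yaw] about the fixed x, y, z axes, in that order (R = Rz(yaw) Ry(pitch) Rx(roll)).
In Python, from plant import bot, vision, nets gives the robot as it stands.
- The arm moves only by the tool jog_arm, never from a script. Its argument "rows" is a list of rows, each an object with "gripper": the opening, from 0 (shut) to 1 (fully open); "travel": the shift along the tool's x, y, z in m, a list of three; "turn": the turn, a rotation vector about the tool's x, y, z in rad, a list of three. A call has 1 to 10 rows; each row is the pose to reach, as a shift and turn from the pose commanded when the call began, along the tool's axes at that moment; what a row does not reach only later rows make up. A row lasts 1/10 s, in which the tool goes at most 50 mm and 8.59 degrees, less where a joint would pass 70% of its speed; a pose out of reach is approached as far as the arm can. A call with a gripper value outside its range is refused whole. The fingers move at their own pace and stop on an object; the grip force is fixed at half the most. Time passes only in rows, so rows that repeat a pose let the fingers close. It gives the time, the measured TCP pose, the force, the opening and the grip force at its end, in the units of the state.
- bot.state(): the state, without advancing time (a new reading comes with each control period).
- vision.grab_frame(name): name is "scene" or "top" or "wrist"; returns a dict with "color" (420x560x3 uint8, red, green, blue), "fx", "fy", "cx", "cy" (pixels), "world_from_camera" (4x4, takes a point from camera to world coordinates); the wrist camera has in their place "hand_eye" (4x4, takes a point from camera to tool coordinates, whose origin is the TCP and whose axes are the flange's). Camera axes: x right, y down, z forward; pixel columns grow to the right and rows downward; lengths in m; the calibration is good to about 2 mm. The wrist camera is an equidistant fisheye: a pixel r from the principal point sees the ray r / f radians off the axis. A picture is of the moment at which its call begins: read the wrist's pose just before it. There is no depth.
- bot.sign_off(): hands the job in; it is judged then, once.
Trained networks look in the newest picture that a camera, given by its name, has taken for a name from the list of things; names that differ only in an ending like _2 or _b are one class to them, and where a whole thing is asked for, a point or a joint stands for the part that bears it (a point fixed in the world has none). Each returns a list of dicts, best first, with "score" (0 to 1); they miss things now and then, are a little off and sometimes report something else, mostly with a low value. They report only what shows in the picture. A call takes as long as a camera call.
- nets.trace(camera, label): "pixels" (420x560 bool, what is visible of it) and "uv" ([column, row] in pixels, amid what is visible of it).
- nets.tip_of(camera, label): "uv" ([column, row] in pixels: a listed point, or the origin of a listed thing).
The state is a dict: "time_s": time; "joints": joint angles; "joint_vel": joint speeds; "tau": joint torques, N m; "tcp_pos": TCP position; "tcp_rot": TCP orientation; "contact_force": force on the tool from outside, world axes, zero at the start; "ft_torque": the same for the moment, N m; "gripper_width": finger opening in m; "grip_force": force on a finger pad.
Only numpy, scipy, OpenCV 4.12 (cv2) and the standard library are available. Lean on these libraries where they do the work, as an engineer would, in place of code of your own. Each camera call takes 0.05 s, during which the arm holds its last target. There are 200 camera calls.

TASK

Pack the temperature loggers for calibration, whether two or three lie on the worktop. Each lies on its side: roll it along the worktop until its red lug is on top (do not lift away one that still lies on its side), then put it in any free pocket of the black foam tray, thin tip towards the narrow end, and press it fully home, level and lug up. Leave the tins and the dip cup where they are.

Things in the scene. Friction and masses are not known exactly. Their poses are not given: they have to be found in the camera images.
- tray: fixed black foam tray, 164 x 234 mm, foam top 24 mm and yellow pocket floors 8 mm above the worktop; origin at the centre of its underside. Pockets 66 mm apart across, with finger notches at mid-barrel down to the floor, 40 mm along the axis and 30 mm or more clear on each side of the pocket. The lug has room only above the pocket
- logger_a_lug (a point): outer end of this logger's red lug, 8 mm wide and 6 mm long, which stands 6 mm out of the barrel 34 mm from mid-barrel on the cap side, in line with the black read-out strip. At the start it points 90 or 120 degrees away from straight up, to one side or the other, and does not touch the worktop. Axes as the logger's
- logger_b_lug (a point): outer end of this logger's red lug, 8 mm wide and 6 mm long, which stands 6 mm out of the barrel 34 mm from mid-barrel on the cap side, in line with the black read-out strip. At the start it points 90 or 120 degrees away from straight up, to one side or the other, and does not touch the worktop. Axes as the logger's
- logger_c_lug (a point): outer end of this logger's red lug, 8 mm wide and 6 mm long, which stands 6 mm out of the barrel 34 mm from mid-barrel on the cap side, in line with the black read-out strip. At the start it points 90 or 120 degrees away from straight up, to one side or the other, and does not touch the worktop. Axes as the logger's
- logger_a_mid (a point): temperature logger: 12-sided steel barrel, 76 mm long, 30 mm over its flats, rolls in clicks of 30 degrees and rests on any flat; 6 mm blue cap at one end, dark sensor tip (14 mm thick, 28 mm long) at the other; 160 g. Point: on the axis, mid-barrel, 15 mm above what it lies on. x: along the axis to the tip; z: towards the lug. May be absent
- logger_b_mid (a point): temperature logger: 12-sided steel barrel, 76 mm long, 30 mm over its flats, rolls in clicks of 30 degrees and rests on any flat; 6 mm blue cap at one end, dark sensor tip (14 mm thick, 28 mm long) at the other; 160 g. Point: on the axis, mid-barrel, 15 mm above what it lies on. x: along the axis to the tip; z: towards the lug. May be absent
- logger_c_mid (a point): temperature logger: 12-sided steel barrel, 76 mm long, 30 mm over its flats, rolls in clicks of 30 degrees and rests on any flat; 6 mm blue cap at one end, dark sensor tip (14 mm thick, 28 mm long) at the other; 160 g. Point: on the axis, mid-barrel, 15 mm above what it lies on. x: along the axis to the tip; z: towards the lug. May be absent
- pocket_1 (a point): the left-hand (+y) one of three alike pockets. Point: mid-barrel of a seated logger, 23 mm above the worktop; x: where the sensor tip must point; z: up. 34 mm wide for barrel and cap, 19 mm for the tip, 2 mm play at the cap end, 4 mm at the tip. Four small orange spring tabs pinch the barrel from both sides as it goes in (9 to 17 N downwards at mid-barrel): a logger just laid in stands about 6 mm proud until pressed home, then stays
- pocket_2 (a point): the middle one of three alike pockets. Point: mid-barrel of a seated logger, 23 mm above the worktop; x: where the sensor tip must point; z: up. 34 mm wide for barrel and cap, 19 mm for the tip, 2 mm play at the cap end, 4 mm at the tip. Four small orange spring tabs pinch the barrel from both sides as it goes in (9 to 17 N downwards at mid-barrel): a logger just laid in stands about 6 mm proud until pressed home, then stays
- pocket_3 (a point): the right-hand (-y) one of three alike pockets. Point: mid-barrel of a seated logger, 23 mm above the worktop; x: where the sensor tip must point; z: up. 34 mm wide for barrel and cap, 19 mm for the tip, 2 mm play at the cap end, 4 mm at the tip. Four small orange spring tabs pinch the barrel from both sides as it goes in (9 to 17 N downwards at mid-barrel): a logger just laid in stands about 6 mm proud until pressed home, then stays
- fish_tin: flat oblong fish tin, 63 x 105 x 26 mm, loose, behind the work; origin at the centre of its underside; leave alone
- corn_tin: round tin, 75 mm across and 58 mm high, loose, in front to the right; origin at the centre of its underside; leave alone
- dip_cup: small steel dip cup, 67 mm across and 40 mm high, loose, in front to the right; origin at the centre of its underside; leave alone

How it is judged:
At the end, for the whole second after the job is handed in: every logger present lies in a pocket of the tray, its barrel's middle within 3 mm of the seated height and 8 mm of the seated place along the pocket, lug up within 0.25 rad and axis along the pocket within 0.12 rad (x of logger_a_mid in the frame of pocket_2 between -0.008 and 0.008 m and y of logger_a_mid in the frame of pocket_2 between -0.08 and 0.08 m and z of logger_a_mid in the frame of pocket_2 between -0.004 and 0.003 m and angle between each of logger_a_mid, logger_b_mid, logger_c_mid's own z axis and vertical below 0.25 rad and angle between the x axis of each of logger_a_mid, logger_b_mid, logger_c_mid and the x axis of pocket_2, either way round below 0.12 rad and x of logger_b_mid in the frame of pocket_2 between -0.008 and 0.008 m and y of logger_b_mid in the frame of pocket_2 between -0.08 and 0.08 m and z of logger_b_mid in the frame of pocket_2 between -0.004 and 0.003 m and x of logger_c_mid in the frame of pocket_2 between -0.008 and 0.008 m and y of logger_c_mid in the frame of pocket_2 between -0.08 and 0.08 m and z of logger_c_mid in the frame of pocket_2 between -0.004 and 0.003 m); the robot touches nothing.
It fails at once if a logger lifted away (its middle above 90 mm) while still on its side ((height (world z) of logger_a_mid above 0.09 m and angle between logger_a_mid's own z axis and vertical above 1 rad) or (height (world z) of logger_b_mid above 0.09 m and angle between logger_b_mid's own z axis and vertical above 1 rad) or (height (world z) of logger_c_mid above 0.09 m and angle between logger_c_mid's own z axis and vertical above 1 rad)).
It fails at once if a tin or the dip cup moved by more than 30 mm (distance of any of fish_tin, corn_tin, dip_cup from where it was at the start of the episode above 0.03 m).
Of logger_a, logger_b, logger_c only 2 to 3 are there at a start; the rules pass over those that are not, and their reading is None.
At some moment in a run one of logger_a, logger_b, logger_c may be knocked a few centimetres aside while the robot is not near it.
Once in a run the grip may slacken for a moment while it holds something.
It also fails if it takes over 210 s, if anything falls off the work surface, if the arm or the gripper's body presses on something with over 40 N, if the wrist force passes 120 N, or if a joint passes its speed limit or range.

## Working session

There is one attempt and no reset: what is moved stays moved. The work goes in short steps, Python scripts to look and compute and a tool call to move; the robot and the scene stay as the last step left them, time stands still between calls to the robot, and variables do not carry over. Pictures are saved under pics/ and viewed, at most 17 in all, crops included, and the job is handed in when it is done.

Besides the shell and the picture viewer there is one more tool, called after "Request:" by a JSON object that holds its "op" and its "data". jog_arm: Moves the arm, as the interface text tells. Its arguments: {"type":"object","properties":{"rows":{"type":"array"}},"required":["rows"]}

```bash
mkdir -p pics; ls
cat > h.py <<'E'
import numpy as np, cv2
from plant import bot, vision, nets
from scipy.spatial.transform import Rotation as R
def save(name, f):
    cv2.imwrite('pics/'+name, cv2.cvtColor(f['color'], cv2.COLOR_RGB2BGR))
def toworld(f, uv, z):
    T=np.array(f['world_from_camera']); d=T[:3,:3]@np.array([(uv[0]-f['cx'])/f['fx'],(uv[1]-f['cy'])/f['fy'],1])
    o=T[:3,3]; return o+d*(z-o[2])/d[2]
E
python3 - <<'E'
from h import *
t=vision.grab_frame('top'); s=vision.grab_frame('scene')
save('top0.png',t); save('scene0.png',s)
print(bot.state())
print(t['fx'],t['world_from_camera'],s['world_from_camera'])
for l,z in [('logger_a_mid',.015),('logger_a_lug',.015),('pocket_1',.023),('tray',0),('fish_tin',0),('corn_tin',0),('dip_cup',0)]:
    for cam,f in(('top',t),('scene',s)):
        for r in nets.tip_of(cam,l): print(cam,l,round(r['score'],2),np.round(r['uv'],1),np.round(toworld(f,r['uv'],z),4))
E
```

```text
pics
{'time_s': 0.1, 'joints': array([ 1.11140231e+00,  3.51162042e-01,  1.65233858e+00,  2.66801252e-05,
        1.13911237e+00, -8.46191967e-02]), 'joint_vel': array([-0.00112028, -0.001733  , -0.0020263 , -0.00149093, -0.00056833,
        0.00090819]), 'tau': array([ 2.15860528e-03, -4.98022234e+01, -2.85693562e+01,  7.01070135e-02,
        2.39396654e-02, -7.74263845e-05]), 'tcp_pos': array([0.20117962, 0.51156009, 0.21817457]), 'tcp_rot': array([-3.14057801e+00, -1.10372305e-04,  2.76680661e+00]), 'contact_force': array([ 0.02970157, -0.33230424, -0.95555689]), 'ft_torque': array([-0.03050313,  0.01929119,  0.03902672]), 'grip_force': 0.0, 'gripper_width': 0.09285312592140868}
445.6811735802071 [[-0.01710752 -0.99820214  0.05744412  0.33454993]
 [-0.99958784  0.01839942  0.02203659 -0.03363113]
 [-0.02305391 -0.05704345 -0.99810549  1.39617268]
 [ 0.          0.          0.          1.        ]] [[-0.21769892 -0.39462556  0.89268015 -1.0204846 ]
 [-0.97586676  0.10399951 -0.19201085  0.28964436]
 [-0.01706591 -0.91293744 -0.40774255  0.72307352]
 [ 0.          0.          0.    
[... 418 characters left out ...]
214.5] [0.419 0.373 0.023]
top pocket_1 0.71 [193.2 220.4] [0.3986 0.257  0.023 ]
top pocket_1 0.68 [177.1 214. ] [0.4194 0.3071 0.023 ]
scene pocket_1 0.77 [195.7 233.5] [0.3767 0.2434 0.023 ]
scene pocket_1 0.63 [171.5 230.4] [0.4176 0.3163 0.023 ]
top tray 0.7 [175.9 210.7] [0.4313 0.3166 0.    ]
scene tray 0.79 [174.9 235.9] [ 0.4223  0.3078 -0.    ]
top fish_tin 0.76 [265.5 170.4] [0.5536 0.0315 0.    ]
top corn_tin 0.64 [409.  251.5] [ 0.2909 -0.41    0.    ]
top corn_tin 0.63 [178.5 213.3] [0.4229 0.3083 0.    ]
scene corn_tin 0.47 [402.6 229. ] [ 0.2869 -0.4103  0.    ]
top dip_cup 0.58 [360.7 246. ] [ 0.3105 -0.2613  0.    ]
scene dip_cup 0.68 [355.7 232.1] [ 0.3039 -0.2568  0.    ]
```

Run:
```python
import cv2
t=cv2.imread('pics/top0.png'); c=t[120:300,120:440]; cv2.imwrite('pics/top0c.png',cv2.resize(c,(800,450),interpolation=cv2.INTER_CUBIC))
s=cv2.imread('pics/scene0.png'); c=s[160:320,100:440]; cv2.imwrite('pics/sc0c.png',cv2.resize(c,(800,376),interpolation=cv2.INTER_CUBIC))
```

```text
(no output)
```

View pics/top0c.png

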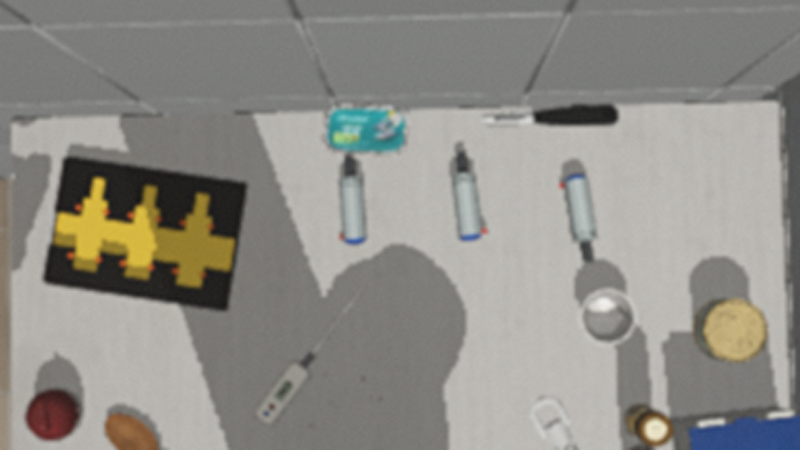

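View pics/sc0c.png

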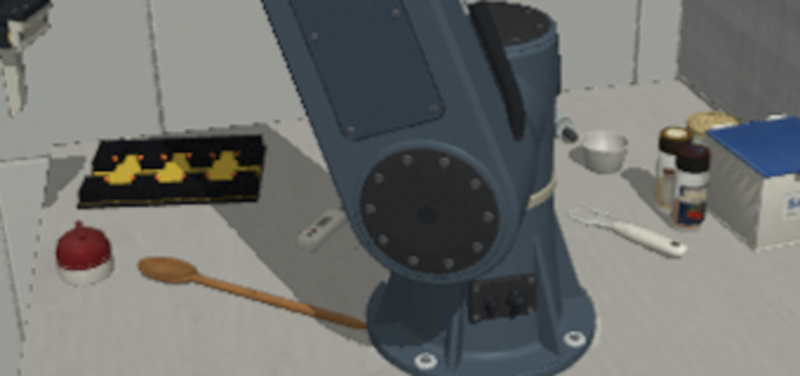

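The top view shows three loggers lying roughly along x. A (px 260,202) has its tip far and its lug at +y, B (307,202) has its tip far and lug at -y, and C (352,204) has its tip near and lug at +y. The tray is at left with its narrow pocket ends facing away from the robot. I'll move over the loggers for a wrist view.

```bash
cat >> h.py <<'E'
def plan(p, yaw, tilt=None):
    s=bot.state(); r0=R.from_euler('xyz',s['tcp_rot']); r1=R.from_euler('xyz',[np.pi,0,yaw])
    d=r0.inv().apply(np.array(p)-s['tcp_pos']); w=(r0.inv()*r1).as_rotvec()
    print('pos',np.round(s['tcp_pos'],4),'rot',np.round(s['tcp_rot'],3),'travel',np.round(d,4),'turn',np.round(w,3))
def ortho(x0,x1,y0,y1,z,mm=1.0,off=(0,0,0)):
    """top-down picture of the plane z from the wrist camera: rows from x1 down to x0, columns from y1 down to y0"""
    s=bot.state(); f=vision.grab_frame('wrist')
    T=np.eye(4); T[:3,:3]=R.from_euler('xyz',s['tcp_rot']).as_matrix(); T[:3,3]=s['tcp_pos']
    W=T@np.array(f['hand_eye']); st=mm/1000
    X,Y=np.meshgrid(np.arange(x1,x0,-st),np.arange(y1,y0,-st),indexing='ij')
    P=np.stack([X,Y,np.full_like(X,z)],-1)
    c=(P-W[:3,3])@W[:3,:3]; rho=np.hypot(c[...,0],c[...,1]); th=np.arctan2(rho,c[...,2])
    u=f['cx']+f['fx']*th*c[...,0]/rho; v=f['cy']+f['fy']*th*c[...,1]/rho
    return cv2.remap(f['color'],u.astype(np.float32),v.astype(np.float32),cv2.INTER_LINEAR),f,W
def wtoworld(f,W,uv,z):
    x,y=(uv[0]-f['cx'])/f['fx'],(uv[1]-f['cy'])/f['fy']; th=np.hypot(x,y)
    d=W[:3,:3]@np.array([x/th*np.sin(th),y/th*np.sin(th),np.cos(th)]); return W[:3,3]+d*(z-W[2,3])/d[2]
E
python3 - <<'E'
from h import *
plan([0.40,-0.09,0.30],np.pi)
E
```

```text
pos [0.2013 0.5118 0.2186] rot [-3.141 -0.     2.767] travel [-0.4052 -0.4873 -0.0813] turn [-0.    -0.    -0.375]
```

Request:
{"op": "jog_arm", "data": {"rows": [{"gripper": 1,"travel": [-0.405,-0.487,-0.08],"turn": [0,0,-0.375]},{"gripper": 1,"travel": [-0.405,-0.487,-0.08],"turn": [0,0,-0.375]},{"gripper": 1,"travel": [-0.405,-0.487,-0.08],"turn": [0,0,-0.375]},{"gripper": 1,"travel": [-0.405,-0.487,-0.08],"turn": [0,0,-0.375]},{"gripper": 1,"travel": [-0.405,-0.487,-0.08],"turn": [0,0,-0.375]},{"gripper": 1,"travel": [-0.405,-0.487,-0.08],"turn": [0,0,-0.375]},{"gripper": 1,"travel": [-0.405,-0.487,-0.08],"turn": [0,0,-0.375]},{"gripper": 1,"travel": [-0.405,-0.487,-0.08],"turn": [0,0,-0.375]},{"gripper": 1,"travel": [-0.405,-0.487,-0.08],"turn": [0,0,-0.375]},{"gripper": 1,"travel": [-0.405,-0.487,-0.08],"turn": [0,0,-0.375]}]}}

```text
time_s: 1.8
tcp_pos: [0.3565, 0.0404, 0.2817]
tcp_rot: [3.142, 0.001, -3.141]
contact_force: [0.5, 1.0, -0.5]
gripper_width: 0.093
grip_force: 0.0
```

Run:
```python
from h import *
plan([0.40,-0.09,0.30],np.pi)
```

```text
pos [0.3565 0.0404 0.2817] rot [ 3.142e+00  1.000e-03 -3.141e+00] travel [-0.0435 -0.1304 -0.0182] turn [0.    0.001 0.   ]
```

Request:
{"op": "jog_arm", "data": {"rows": [{"gripper": 1,"travel": [-0.043,-0.13,-0.018],"turn": [0,0,0]},{"gripper": 1,"travel": [-0.043,-0.13,-0.018],"turn": [0,0,0]},{"gripper": 1,"travel": [-0.043,-0.13,-0.018],"turn": [0,0,0]},{"gripper": 0,"travel": [-0.043,-0.13,-0.018],"turn": [0,0,0]},{"gripper": 0,"travel": [-0.043,-0.13,-0.018],"turn": [0,0,0]},{"gripper": 0,"travel": [-0.043,-0.13,-0.018],"turn": [0,0,0]}]}}

```text
time_s: 2.4
tcp_pos: [0.399, -0.0868, 0.2989]
tcp_rot: [3.141, -0.0, -3.141]
contact_force: [-1.2, -0.6, -0.7]
gripper_width: 0.0734
grip_force: 0.0
```

Run:
```python
from h import *
o,f,W=ortho(0.30,0.56,-0.30,0.10,0.015,0.5)
print(bot.state()['tcp_pos'],W.round(3))
cv2.imwrite('pics/o1.png',cv2.cvtColor(o,cv2.COLOR_RGB2BGR)); save('w1.png',f)
for l,z in [('logger_a_mid',.015),('logger_a_lug',.015)]:
    for r in nets.tip_of('wrist',l): print(l,round(r['score'],2),np.round(r['uv'],1),np.round(wtoworld(f,W,r['uv'],z),4))
for r in nets.trace('wrist','logger_a_mid'):
    c=max(cv2.findContours(r['pixels'].astype(np.uint8),0,1)[0],key=cv2.contourArea)[:,0]
    w=np.array([wtoworld(f,W,p,.018)[:2] for p in c],np.float32)
    (cx,cy),wh,a=cv2.minAreaRect(w*1000); print('tr',round(r['score'],2),cx,cy,wh,a)
```

```text
[ 0.3990602  -0.0866387   0.29899419] [[-0.001  0.955  0.297  0.315]
 [ 1.     0.     0.002 -0.086]
 [ 0.002  0.297 -0.955  0.466]
 [ 0.     0.     0.     1.   ]]
logger_a_mid 0.92 [273.9 214.6] [ 0.45   -0.0907  0.015 ]
logger_a_lug 0.56 [256.2 190.9] [ 0.4149 -0.1158  0.015 ]
tr 0.7 458.6759948730469 -90.73484802246094 (111.66923522949219, 35.16946029663086) 10.030233383178711
```

View pics/o1.png

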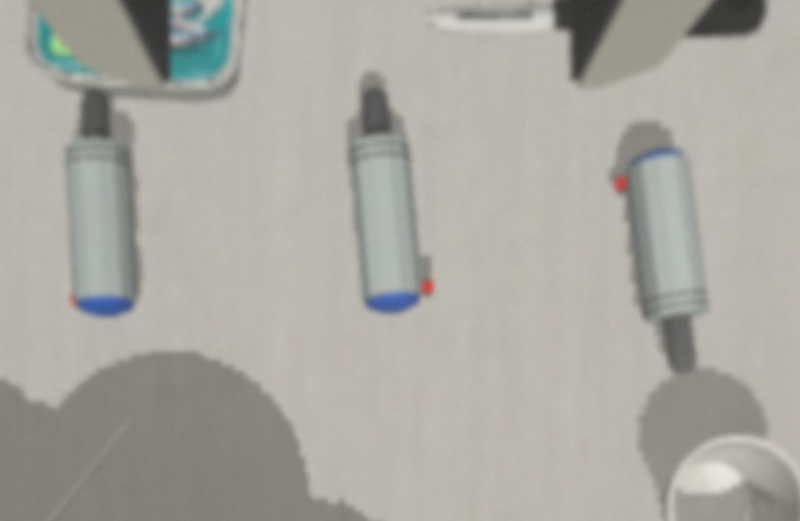

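The rectified wrist view (0.5 mm/px) puts the mids at about A (101,219), B (385,220) and C (666,233). The lugs are at A (73,300) left, B (428,287) right and C (620,184) left. I'll roll A first by dragging it from above with closed fingers.

Run:
```python
from h import *
plan([0.450,0.0615,0.045],np.pi+0.05)
```

```text
pos [ 0.3992 -0.0868  0.2991] rot [-3.142  0.    -3.14 ] travel [-0.051   0.1482  0.2541] turn [-0.     0.    -0.048]
```

Request:
{"op": "jog_arm", "data": {"rows": [{"gripper": 0,"travel": [-0.051,0.148,0.15],"turn": [0,0,-0.048]},{"gripper": 0,"travel": [-0.051,0.148,0.15],"turn": [0,0,-0.048]},{"gripper": 0,"travel": [-0.051,0.148,0.15],"turn": [0,0,-0.048]},{"gripper": 0,"travel": [-0.051,0.148,0.15],"turn": [0,0,-0.048]},{"gripper": 0,"travel": [-0.051,0.148,0.15],"turn": [0,0,-0.048]},{"gripper": 0,"travel": [-0.051,0.148,0.2],"turn": [0,0,-0.048]},{"gripper": 0,"travel": [-0.051,0.148,0.23],"turn": [0,0,-0.048]},{"gripper": 0,"travel": [-0.051,0.148,0.254],"turn": [0,0,-0.048]},{"gripper": 0,"travel": [-0.051,0.148,0.254],"turn": [0,0,-0.048]},{"gripper": 0,"travel": [-0.051,0.148,0.254],"turn": [0,0,-0.048]}]}}

```text
time_s: 3.6
tcp_pos: [0.4507, 0.0604, 0.046]
tcp_rot: [-3.142, 0.0, -3.093]
contact_force: [0.6, -0.1, 1.0]
gripper_width: 0.0001
grip_force: 0.0
```

Run:
```python
from h import *
print(bot.state()['contact_force'])
plan([0.450,0.0615,0.030],np.pi+0.05)
o,f,W=ortho(0.37,0.53,-0.03,0.13,0.015,0.3)
cv2.imwrite('pics/o2.png',cv2.cvtColor(o,cv2.COLOR_RGB2BGR))
```

```text
[ 0.5743282  -0.05510236  0.96739295]
pos [0.4507 0.0604 0.046 ] rot [-3.142  0.    -3.093] travel [0.0007 0.0012 0.016 ] turn [-0.     0.    -0.002]
```

View pics/o2.png

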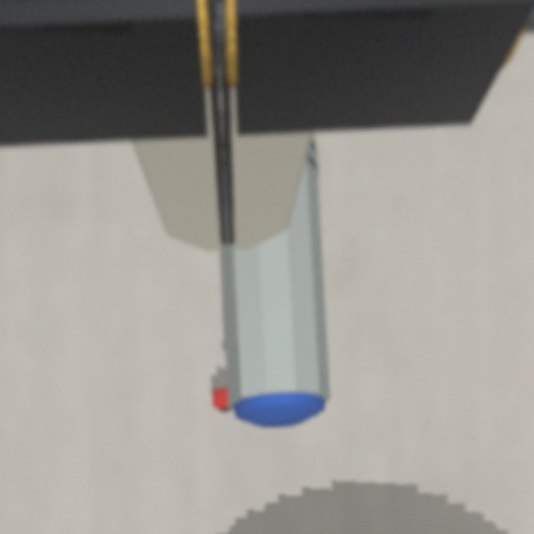

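Request:
{"op": "jog_arm", "data": {"rows": [{"gripper": 0,"travel": [0,-0.003,0.012],"turn": [0,0,0]},{"gripper": 0,"travel": [0,-0.003,0.015],"turn": [0,0,0]},{"gripper": 0,"travel": [0,-0.003,0.0165],"turn": [0,0,0]},{"gripper": 0,"travel": [0,-0.003,0.0165],"turn": [0,0,0]}]}}

```text
time_s: 4.05
tcp_pos: [0.451, 0.0575, 0.0295]
tcp_rot: [3.141, 0.001, -3.094]
contact_force: [-3.9, 0.6, 15.5]
gripper_width: 0.0006
grip_force: 6.8
```

Request:
{"op": "jog_arm", "data": {"rows": [{"gripper": 0,"travel": [0,-0.004,0],"turn": [0,0,0]},{"gripper": 0,"travel": [0,-0.008,0],"turn": [0,0,0]},{"gripper": 0,"travel": [0,-0.012,0],"turn": [0,0,0]},{"gripper": 0,"travel": [0,-0.016,0],"turn": [0,0,0]},{"gripper": 0,"travel": [0,-0.02,0],"turn": [0,0,0]},{"gripper": 0,"travel": [0,-0.024,0],"turn": [0,0,0]},{"gripper": 0,"travel": [0,-0.028,0],"turn": [0,0,0]},{"gripper": 0,"travel": [0,-0.032,0],"turn": [0,0,0]},{"gripper": 0,"travel": [0,-0.032,0],"turn": [0,0,0]}]}}

```text
time_s: 4.95
tcp_pos: [0.4529, 0.0249, 0.0299]
tcp_rot: [-3.141, 0.002, -3.094]
contact_force: [-2.7, -0.8, 21.9]
gripper_width: 0.0008
grip_force: 10.6
```

Run:
```python
from h import *
print(bot.state()['contact_force'])
o,f,W=ortho(0.37,0.53,-0.03,0.13,0.015,0.3)
cv2.imwrite('pics/o3.png',cv2.cvtColor(o,cv2.COLOR_RGB2BGR))
```

```text
[-2.71001325 -0.77407501 21.89605365]
```

View pics/o3.png

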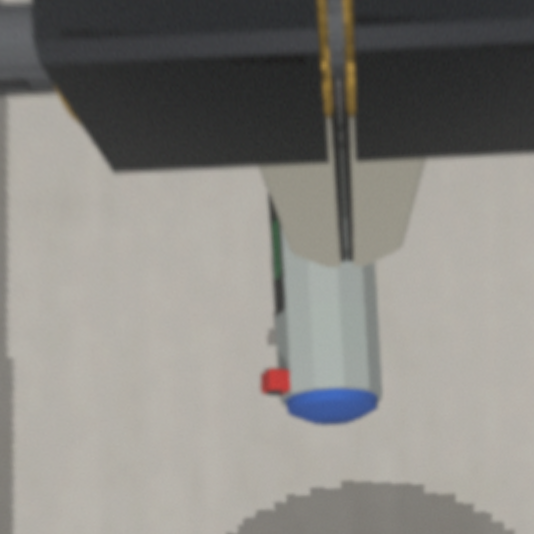

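The strip and lug moved up: the lug's outer end is at (262,382) and the cap centre at (333,403), so it is about 60° from up. One more stroke of 60°.

Request:
{"op": "jog_arm", "data": {"rows": [{"gripper": 0,"travel": [0.001,0,-0.01],"turn": [0,0,0]},{"gripper": 0,"travel": [0.002,0.017,-0.01],"turn": [0,0,0]},{"gripper": 0,"travel": [0.002,0.017,-0.01],"turn": [0,0,0]},{"gripper": 0,"travel": [0.002,0.017,-0.002],"turn": [0,0,0]},{"gripper": 0,"travel": [0.002,0.017,0.0],"turn": [0,0,0]},{"gripper": 0,"travel": [0.002,0.017,0.0],"turn": [0,0,0]}]}}

```text
time_s: 5.6
tcp_pos: [0.4496, 0.0421, 0.029]
tcp_rot: [3.141, 0.0, -3.094]
contact_force: [-3.6, 3.3, 21.1]
gripper_width: 0.0004
grip_force: 9.4
```

Request:
{"op": "jog_arm", "data": {"rows": [{"gripper": 0,"travel": [0,-0.004,0],"turn": [0,0,0]},{"gripper": 0,"travel": [0,-0.008,0],"turn": [0,0,0]},{"gripper": 0,"travel": [0,-0.012,0],"turn": [0,0,0]},{"gripper": 0,"travel": [0,-0.016,0],"turn": [0,0,0]},{"gripper": 0,"travel": [0,-0.02,0],"turn": [0,0,0]},{"gripper": 0,"travel": [0,-0.024,0],"turn": [0,0,0]},{"gripper": 0,"travel": [0,-0.028,0],"turn": [0,0,0]},{"gripper": 0,"travel": [0,-0.032,0],"turn": [0,0,0]},{"gripper": 0,"travel": [0,-0.032,0],"turn": [0,0,0]}]}}

```text
time_s: 6.5
tcp_pos: [0.4517, 0.0093, 0.0299]
tcp_rot: [-3.141, 0.002, -3.094]
contact_force: [-6.3, -1.5, 32.5]
gripper_width: 0.0008
grip_force: 16.3
```

Request:
{"op": "jog_arm", "data": {"rows": [{"gripper": 0,"travel": [0.001,0,-0.02],"turn": [0,0,0]},{"gripper": 0,"travel": [0.05,0.008,-0.12],"turn": [0,0,0]},{"gripper": 1,"travel": [0.05,0.008,-0.12],"turn": [0,0,0]},{"gripper": 1,"travel": [0.05,0.008,-0.12],"turn": [0,0,0]},{"gripper": 1,"travel": [0.05,0.008,-0.12],"turn": [0,0,0]},{"gripper": 1,"travel": [0.05,0.008,-0.12],"turn": [0,0,0]}]}}

```text
time_s: 7.1
tcp_pos: [0.4005, 0.0157, 0.1476]
tcp_rot: [3.142, -0.001, -3.094]
contact_force: [0.4, 0.1, -1.1]
gripper_width: 0.0283
grip_force: 0.0
```

Run:
```python
from h import *
o,f,W=ortho(0.37,0.53,-0.05,0.11,0.015,0.3)
cv2.imwrite('pics/o4.png',cv2.cvtColor(o,cv2.COLOR_RGB2BGR))
for l,z in [('logger_a_mid',.015),('logger_a_lug',.036)]:
    for r in nets.tip_of('wrist',l): print(l,round(r['score'],2),np.round(r['uv'],1),np.round(wtoworld(f,W,r['uv'],z),4))
```

```text
logger_a_mid 0.6 [170. 245.] [ 0.444  -0.0921  0.015 ]
logger_a_lug 0.94 [146.9 217.3] [ 0.4083 -0.1067  0.036 ]
```

View pics/o4.png

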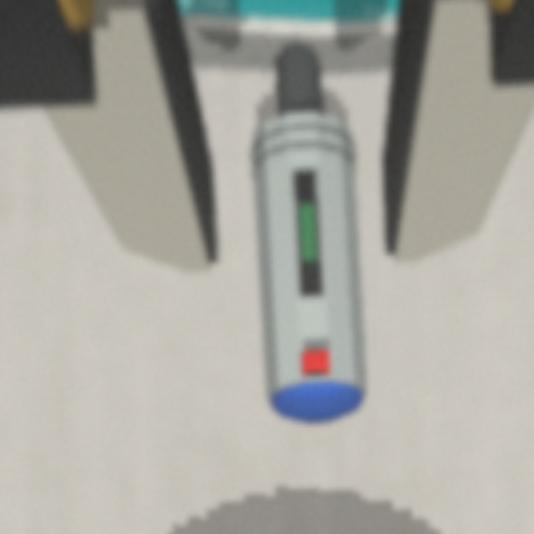

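The lug is on top at (315,362), with the axis from the cap (317,400) to the tip (298,60). Now I'll grasp A.

Run:
```python
from h import *
plan([0.450,0.0176,0.006],np.pi+0.056)
```

```text
pos [0.4002 0.0159 0.1472] rot [ 3.141e+00 -3.000e-03 -3.094e+00] travel [-0.0501 -0.0007  0.1411] turn [ 0.    -0.003 -0.008]
```

Request:
{"op": "jog_arm", "data": {"rows": [{"gripper": 1,"travel": [-0.05,-0.001,0.04],"turn": [0,0,-0.008]},{"gripper": 1,"travel": [-0.05,-0.001,0.08],"turn": [0,0,-0.008]},{"gripper": 1,"travel": [-0.05,-0.001,0.115],"turn": [0,0,-0.008]},{"gripper": 1,"travel": [-0.05,-0.001,0.135],"turn": [0,0,-0.008]},{"gripper": 1,"travel": [-0.05,-0.001,0.141],"turn": [0,0,-0.008]},{"gripper": 0,"travel": [-0.05,-0.001,0.141],"turn": [0,0,-0.008]},{"gripper": 0,"travel": [-0.05,-0.001,0.141],"turn": [0,0,-0.008]},{"gripper": 0,"travel": [-0.05,-0.001,0.141],"turn": [0,0,-0.008]},{"gripper": 0,"travel": [-0.05,-0.001,0.141],"turn": [0,0,-0.008]},{"gripper": 0,"travel": [-0.05,-0.001,0.141],"turn": [0,0,-0.008]}]}}

```text
time_s: 8.25
tcp_pos: [0.4508, 0.0174, 0.0082]
tcp_rot: [-3.141, 0.001, -3.085]
contact_force: [-0.0, 0.1, -0.2]
gripper_width: 0.0487
grip_force: 0.0
```

Run:
```python
from h import *
s=bot.state(); print(s['gripper_width'],s['grip_force'],s['contact_force'],s['tcp_pos'])
```

```text
0.04872146454953494 0.0 [-0.04585807  0.05919426 -0.1946182 ] [0.45075638 0.01735248 0.00817918]
```

Request:
{"op": "jog_arm", "data": {"rows": [{"gripper": 0,"travel": [0,0,0],"turn": [0,0,0]},{"gripper": 0,"travel": [0,0,0],"turn": [0,0,0]},{"gripper": 0,"travel": [0,0,0],"turn": [0,0,0]},{"gripper": 0,"travel": [0,0,-0.01],"turn": [0,0,0]},{"gripper": 0,"travel": [0,0,-0.03],"turn": [0,0,0]},{"gripper": 0,"travel": [0,0,-0.06],"turn": [0,0,0]},{"gripper": 0,"travel": [0,0,-0.06],"turn": [0,0,0]}]}}

```text
time_s: 8.95
tcp_pos: [0.4521, 0.0173, 0.0707]
tcp_rot: [-3.141, 0.005, -3.085]
contact_force: [0.4, -0.1, -1.2]
gripper_width: 0.0299
grip_force: 30.0
```

Run:
```python
from h import *
s=bot.state(); print(s['gripper_width'],s['grip_force'],s['contact_force'],s['tcp_pos'])
plan([0.34,0.31,0.12],np.pi-0.13)
```

```text
0.029890906539545754 29.99976851278916 [ 0.39583819 -0.05286509 -1.23878828] [0.45211413 0.01730175 0.07068304]
pos [0.4521 0.0173 0.0707] rot [-3.141  0.005 -3.085] travel [ 0.0952  0.2985 -0.05  ] turn [-0.     0.005  0.186]
```

Request:
{"op": "jog_arm", "data": {"rows": [{"gripper": 0,"travel": [0.01,0.03,-0.03],"turn": [0,0,0.0]},{"gripper": 0,"travel": [0.02,0.07,-0.05],"turn": [0,0,0.05]},{"gripper": 0,"travel": [0.035,0.11,-0.05],"turn": [0,0,0.1]},{"gripper": 0,"travel": [0.05,0.15,-0.05],"turn": [0,0,0.15]},{"gripper": 0,"travel": [0.065,0.19,-0.05],"turn": [0,0,0.186]},{"gripper": 0,"travel": [0.08,0.23,-0.05],"turn": [0,0,0.186]},{"gripper": 0,"travel": [0.09,0.27,-0.05],"turn": [0,0,0.186]},{"gripper": 0,"travel": [0.095,0.298,-0.05],"turn": [0,0,0.186]},{"gripper": 0,"travel": [0.095,0.298,-0.05],"turn": [0,0,0.186]},{"gripper": 0,"travel": [0.095,0.298,-0.05],"turn": [0,0,0.186]}]}}

```text
time_s: 9.95
tcp_pos: [0.3383, 0.3095, 0.1171]
tcp_rot: [-3.141, -0.001, 3.013]
contact_force: [0.1, -0.8, -1.5]
gripper_width: 0.0298
grip_force: 30.0
```

Run:
```python
from h import *
s=bot.state(); print(s['gripper_width'],s['grip_force'],s['tcp_pos'],s['tcp_rot'])
o,f,W=ortho(0.30,0.56,0.15,0.48,0.024,0.5)
cv2.imwrite('pics/o5.png',cv2.cvtColor(o,cv2.COLOR_RGB2BGR)); np.savez('w5.npz',color=f['color'],W=W,fx=f['fx'],fy=f['fy'],cx=f['cx'],cy=f['cy'])
for l,z in [('pocket_1',.023),('tray',0),('logger_a_mid',.13)]:
    for r in nets.tip_of('wrist',l): print(l,round(r['score'],2),np.round(r['uv'],1),np.round(wtoworld(f,W,r['uv'],z),4))
```

```text
0.02981695776077804 29.99972064862959 [0.33828467 0.30946548 0.11709152] [-3.14073150e+00 -7.10418293e-04  3.01323751e+00]
pocket_1 0.86 [217.2 291.3] [0.3992 0.2458 0.023 ]
pocket_1 0.64 [359.1 298.3] [0.4249 0.3775 0.023 ]
```

View pics/o5.png

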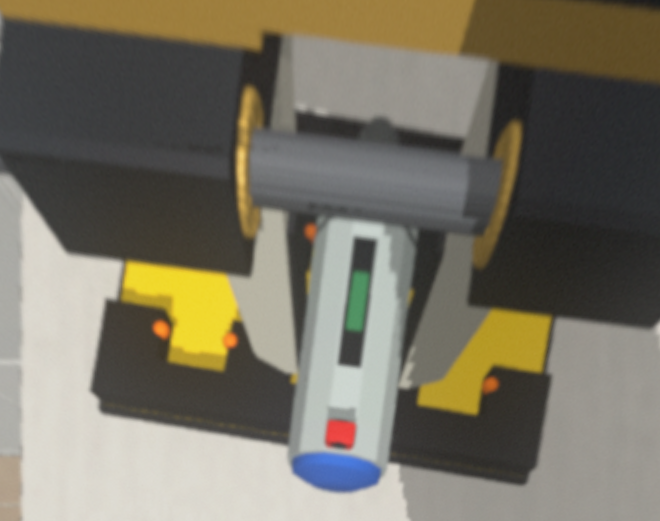

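Pictured: A is held with its lug up at (340,433). The tray's front edge runs (97,397) to (530,468), with pocket 1 at left and pocket 3 at right partly visible. I'll fit the tray from the clear first top view.

Run:
```python
from h import *
t=cv2.cvtColor(cv2.imread('pics/top0.png'),cv2.COLOR_BGR2RGB); f=vision.grab_frame('top')
f={k:f[k] for k in('fx','fy','cx','cy','world_from_camera')}
roi=t[170:250,130:225].astype(int); hsv=cv2.cvtColor(roi.astype(np.uint8),cv2.COLOR_RGB2HSV)
dark=(roi.max(2)<60); yel=(hsv[...,1]>130)&(hsv[...,2]>80)
m=(dark|yel).astype(np.uint8); m=cv2.morphologyEx(m,cv2.MORPH_OPEN,np.ones((3,3)))
c=max(cv2.findContours(m,0,1)[0],key=cv2.contourArea); h=cv2.convexHull(c)[:,0]+[130,170]
for z in(.024,.012,0):
    w=np.array([toworld(f,p,z)[:2] for p in h])*1000; print(z,cv2.minAreaRect(w.astype(np.float32)))
# yellow profile in top view, pocket floor z=.008
ys,xs=np.nonzero(yel&(hsv[...,0]>20)&(hsv[...,0]<35))
w=np.array([toworld(f,(x+130,y+170),.010)[:2] for x,y in zip(xs,ys)])
for yaw in(-.17,):
    a=np.array([np.cos(yaw),np.sin(yaw)]); b=np.array([-np.sin(yaw),np.cos(yaw)])
    u,v=w@a,w@b; print('u range',np.percentile(u,[1,50,99]),'v',np.percentile(v,[1,50,99]), 'centroid',w.mean(0))
    n,e=np.histogram(v,bins=np.arange(v.min()-.003,v.max()+.006,.004)); print(np.c_[e[:-1].round(3),n].tolist())
    top=u>np.percentile(u,99)-.035; print('tips',np.sort(v[top]).round(3)[::3])
# wrist: same for dark tray edge
```

```text
0.024 ((423.1715393066406, 304.8569641113281), (228.98324584960938, 158.5535125732422), 80.28660583496094)
0.012 ((423.946533203125, 307.8171081542969), (230.98573303222656, 159.94012451171875), 80.28661346435547)
0 ((424.72149658203125, 310.77734375), (232.98831176757812, 161.32672119140625), 80.28661346435547)
u range [0.30953802 0.35754256 0.42247557] v [0.26580563 0.37773878 0.48483432] centroid [0.41802129 0.31034681]
[[0.259, 4.0], [0.263, 16.0], [0.267, 19.0], [0.271, 18.0], [0.275, 17.0], [0.279, 15.0], [0.283, 19.0], [0.287, 18.0], [0.291, 16.0], [0.295, 26.0], [0.299, 38.0], [0.303, 49.0], [0.307, 47.0], [0.311, 49.0], [0.315, 48.0], [0.319, 44.0], [0.323, 29.0], [0.327, 21.0], [0.331, 18.0], [0.335, 17.0], [0.339, 15.0], [0.343, 17.0], [0.347, 20.0], [0.351, 16.0], [0.355, 16.0], [0.359, 21.0], [0.363, 32.0], [0.367, 36.0], [0.371, 50.0], [0.375, 50.0], [0.379, 43.0], [0.383, 49.0], [0.387, 39.0], [0.391, 30.0], [0.395, 17.0], [0.399, 17.0], [0.403, 18.0], [0.407, 16.0], [0.411, 20.0], [0.415, 18.0], [0.419, 16.0], [0.423, 17.0], [0.427, 27.0], [0.431, 33.0], [0.435, 46.0], [0.439, 51.0], [0.443, 47.0], [0.447, 45.0], [0.451, 46.0], [0.455, 38.0], [0.459, 20.0], [0.463, 18.0], [0.467, 18.0], [0.471, 17.0], [0.475, 19.0], [0.479, 17.0], [0.483, 15.0], [0.487, 8.0], [0.491, 0.0]]
tips [0.296 0.3   0.303 0.304 0.304 0.305 0.306 0.307 0.307 0.308 0.309 0.31
 0.31  0.311 0.312 0.312 0.313 0.314 0.315 0.315 0.316 0.317 0.318 0.319
 0.32  0.32  0.322 0.324 0.328 0.366 0.369 0.37  0.371 0.372 0.373 0.373
 0.374 0.375 0.376 0.376 0.377 0.378 0.379 0.379 0.38  0.381 0.382 0.382
 0.383 0.384 0.385 0.386 0.387 0.388 0.39  0.392 0.428 0.431 0.434 0.435
 0.436 0.437 0.438 0.439 0.439 0.44  0.441 0.442 0.442 0.443 0.444 0.445
 0.445 0.446 0.447 0.448 0.449 0.45  0.45  0.451 0.452 0.453 0.453 0.455
 0.457 0.46 ]
```

```bash
cat >> h.py <<'E'
def held(f,W,up=.0068):
    """where along the tool axis the lug of the held logger is: expect +34 mm (tool x) at the lug centre if mid is at TCP"""
    s=bot.state(); c=f['color']; hsv=cv2.cvtColor(c,cv2.COLOR_RGB2HSV)
    m=((hsv[...,0]<8)|(hsv[...,0]>172))&(hsv[...,1]>150)&(hsv[...,2]>90); m=m.astype(np.uint8)
    n,l,st,ce=cv2.connectedComponentsWithStats(m); r0=R.from_euler('xyz',s['tcp_rot'])
    for i in range(1,n):
        if st[i,4]<60: continue
        ys,xs=np.nonzero(l==i)
        w=np.array([wtoworld(f,W,(x,y),s['tcp_pos'][2]+up+.021) for x,y in zip(xs,ys)])
        q=r0.inv().apply(w-s['tcp_pos'])*1000; print(st[i],'tool x',np.percentile(q[:,0],[2,50,98]).round(1),'y',np.percentile(q[:,1],[2,50,98]).round(1))
def pocket(k):
    yaw=-0.1695; a=np.array([np.cos(yaw),np.sin(yaw)]); b=np.array([-np.sin(yaw),np.cos(yaw)])
    return .354*a+(.376+(2-k)*.066)*b
E
python3 - <<'E'
from h import *
d=np.load('w5.npz'); f={k:(d[k] if k=='color' else float(d[k])) for k in('color','fx','fy','cx','cy')}
held(f,d['W'])
for k in(1,2,3): print(pocket(k))
p=pocket(1); plan([p[0],p[1],.09],np.pi-.1695)
E
```

```text
[365   7  48  32 689] tool x [124.9 132.5 138.9] y [40.2 49.4 59.6]
[271 221  15  14 186] tool x [34.1 37.  40.3] y [-1.6  1.6  4.7]
[0.42348768 0.37594971]
[0.41235417 0.31089554]
[0.40122067 0.24584137]
pos [0.3391 0.3088 0.1175] rot [-3.141 -0.     3.011] travel [-0.0749  0.0776  0.0275] turn [-0.    -0.     0.038]
```

Run:
```python
from h import *
p=pocket(1)+.003*np.array([.9857,-.1687]); plan([p[0],p[1],.06],np.pi-.1695)
```

```text
pos [0.3391 0.3088 0.1175] rot [-3.141 -0.     3.011] travel [-0.0779  0.0775  0.0575] turn [-0.    -0.     0.038]
```

Request:
{"op": "jog_arm", "data": {"rows": [{"gripper": 0,"travel": [-0.03,0.03,0.0],"turn": [0,0,-0.04]},{"gripper": 0,"travel": [-0.06,0.06,0.01],"turn": [0,0,0.038]},{"gripper": 0,"travel": [-0.078,0.0775,0.03],"turn": [0,0,0.038]},{"gripper": 0,"travel": [-0.078,0.0775,0.05],"turn": [0,0,0.038]},{"gripper": 0,"travel": [-0.078,0.0775,0.0575],"turn": [0,0,0.038]},{"gripper": 0,"travel": [-0.078,0.0775,0.0575],"turn": [0,0,0.038]},{"gripper": 0,"travel": [-0.078,0.0775,0.0575],"turn": [0,0,0.038]}]}}

```text
time_s: 10.9
tcp_pos: [0.4263, 0.3761, 0.0609]
tcp_rot: [3.141, 0.0, 2.973]
contact_force: [0.1, -0.6, -1.3]
gripper_width: 0.03
grip_force: 30.0
```

Run:
```python
from h import *
p=pocket(1)+.003*np.array([.9857,-.1687]); plan([p[0],p[1],.06],np.pi-.1695)
f=vision.grab_frame('wrist'); s=bot.state(); print(s['gripper_width'],s['contact_force'])
print(f['color'].shape)
c=f['color'][120:400,120:440]; cv2.imwrite('pics/w6.png',cv2.cvtColor(cv2.resize(c,(640,560),interpolation=cv2.INTER_CUBIC),cv2.COLOR_RGB2BGR))
```

```text
pos [0.4263 0.3761 0.0609] rot [3.141 0.    2.973] travel [-0.0002 -0.0006  0.0009] turn [0.    0.    0.001]
0.029355051929686286 [-0.03612028  0.06991504 -1.34862187]
(420, 560, 3)
```

View pics/w6.png

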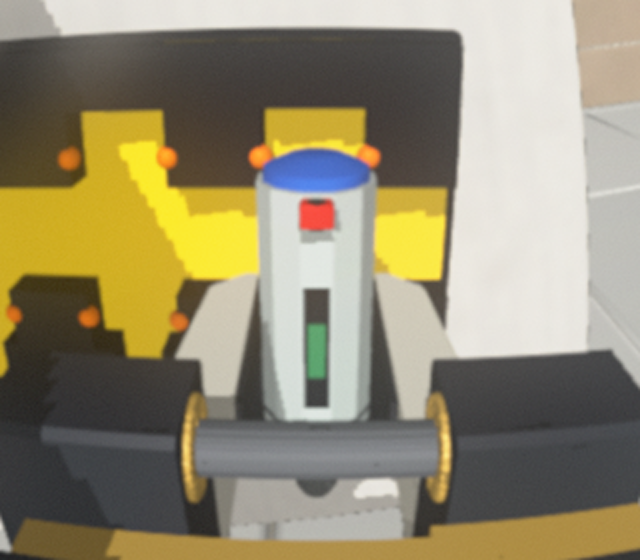

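The barrel (258–375) is centred over the pocket's cap end (266–365), with the lug up. I'll lower and press.

Request:
{"op": "jog_arm", "data": {"rows": [{"gripper": 0,"travel": [0,0,0.02],"turn": [0,0,0]},{"gripper": 0,"travel": [0,0,0.032],"turn": [0,0,0]},{"gripper": 0,"travel": [0,0,0.036],"turn": [0,0,0]},{"gripper": 0,"travel": [0,0,0.038],"turn": [0,0,0]},{"gripper": 0,"travel": [0,0,0.039],"turn": [0,0,0]}]}}

```text
time_s: 11.45
tcp_pos: [0.4263, 0.3762, 0.0216]
tcp_rot: [-3.141, 0.0, 2.974]
contact_force: [-1.3, -3.2, 5.4]
gripper_width: 0.0297
grip_force: 30.0
```

Request:
{"op": "jog_arm", "data": {"rows": [{"gripper": 0,"travel": [0,0,0.002],"turn": [0,0,0]},{"gripper": 0,"travel": [0,0,0.004],"turn": [0,0,0]},{"gripper": 0,"travel": [0,0,0.005],"turn": [0,0,0]},{"gripper": 0,"travel": [0,0,0.006],"turn": [0,0,0]},{"gripper": 0,"travel": [0,0,0.006],"turn": [0,0,0]}]}}

```text
time_s: 11.95
tcp_pos: [0.4266, 0.3766, 0.0157]
tcp_rot: [3.141, 0.001, 2.974]
contact_force: [-1.1, -2.1, 8.8]
gripper_width: 0.0299
grip_force: 30.0
```

Request:
{"op": "jog_arm", "data": {"rows": [{"gripper": 0.5,"travel": [0,0,0],"turn": [0,0,0]},{"gripper": 0.5,"travel": [0,0,0],"turn": [0,0,0]},{"gripper": 0.5,"travel": [0,0,0],"turn": [0,0,0]},{"gripper": 0.5,"travel": [0,0,0],"turn": [0,0,0]},{"gripper": 0.5,"travel": [0,0,-0.03],"turn": [0,0,0]},{"gripper": 0,"travel": [0,0,-0.05],"turn": [0,0,0]},{"gripper": 0,"travel": [0,0,-0.05],"turn": [0,0,0]},{"gripper": 0,"travel": [0,0,-0.05],"turn": [0,0,0]},{"gripper": 0,"travel": [0,0,-0.05],"turn": [0,0,0]},{"gripper": 0,"travel": [0,0,-0.05],"turn": [0,0,0]}]}}

```text
time_s: 12.95
tcp_pos: [0.4258, 0.376, 0.064]
tcp_rot: [-3.14, -0.001, 2.974]
contact_force: [-0.0, 0.3, 0.1]
gripper_width: 0.011
grip_force: 0.0
```

Request:
{"op": "jog_arm", "data": {"rows": [{"gripper": 0,"travel": [0.002,0,0.02],"turn": [0,0,0]},{"gripper": 0,"travel": [0.002,0,0.025],"turn": [0,0,0]},{"gripper": 0,"travel": [0.002,0,0.027],"turn": [0,0,0]},{"gripper": 0,"travel": [0.002,0,0.0285],"turn": [0,0,0]},{"gripper": 0,"travel": [0.002,0,0.0285],"turn": [0,0,0]}]}}

```text
time_s: 13.45
tcp_pos: [0.4236, 0.3769, 0.0382]
tcp_rot: [-3.141, -0.002, 2.974]
contact_force: [-10.9, -1.7, 24.8]
gripper_width: 0.0002
grip_force: 12.4
```

A is seated (top at 38 mm under 25 N). Next is B.

Request:
{"op": "jog_arm", "data": {"rows": [{"gripper": 0,"travel": [0,0,-0.05],"turn": [0,0,0]},{"gripper": 0,"travel": [0,0,-0.09],"turn": [0,0,0]},{"gripper": 0,"travel": [0,-0.05,-0.11],"turn": [0,0,-0.1]},{"gripper": 0,"travel": [0,-0.1,-0.11],"turn": [0,0,-0.2]},{"gripper": 0,"travel": [0,-0.15,-0.11],"turn": [0,0,-0.24]},{"gripper": 0,"travel": [0,-0.2,-0.11],"turn": [0,0,-0.24]},{"gripper": 0,"travel": [0,-0.25,-0.11],"turn": [0,0,-0.24]},{"gripper": 0,"travel": [-0.02,-0.3,-0.11],"turn": [0,0,-0.24]},{"gripper": 0,"travel": [-0.03,-0.35,-0.11],"turn": [0,0,-0.24]},{"gripper": 0,"travel": [-0.03,-0.4,-0.11],"turn": [0,0,-0.24]}]}}

```text
time_s: 14.45
tcp_pos: [0.3884, -0.0169, 0.1468]
tcp_rot: [-3.141, 0.001, -3.069]
contact_force: [0.3, 0.2, 0.1]
gripper_width: 0.0004
grip_force: 0.0
```

Run:
```python
from h import *
plan([0.40,-0.09,.15],np.pi+.07)
```

```text
pos [ 0.3884 -0.0169  0.1468] rot [-3.141e+00  1.000e-03 -3.069e+00] travel [-0.0063 -0.0737 -0.0031] turn [-0.     0.001  0.002]
```

Request:
{"op": "jog_arm", "data": {"rows": [{"gripper": 0,"travel": [-0.006,-0.05,-0.003],"turn": [0,0,0]},{"gripper": 0,"travel": [-0.006,-0.074,-0.003],"turn": [0,0,0]},{"gripper": 0,"travel": [-0.006,-0.074,-0.003],"turn": [0,0,0]}]}}

```text
time_s: 14.75
tcp_pos: [0.3996, -0.0908, 0.1497]
tcp_rot: [-3.141, 0.0, -3.073]
contact_force: [-0.0, 0.1, -1.1]
gripper_width: 0.0005
grip_force: 0.0
```

```bash
cat >> h.py <<'E'
def look(name=None,box=None,lz=.015):
    s=bot.state(); p=s['tcp_pos']
    b=box or (p[0]-.03,p[0]+.13,p[1]-.08,p[1]+.08)
    o,f,W=ortho(*b,.015,.3)
    for l,z in [('logger_a_mid',.015),('logger_a_lug',lz)]:
        for r in nets.tip_of('wrist',l)[:3]: print(l,round(r['score'],2),np.round(r['uv'],1),np.round(wtoworld(f,W,r['uv'],z),4))
    for r in nets.trace('wrist','logger_a_mid')[:2]:
        ys,xs=np.nonzero(r['pixels']); w=np.array([wtoworld(f,W,q,.022)[:2] for q in zip(xs,ys)]); c=w.mean(0)
        v=np.linalg.eigh(np.cov((w-c).T))[1][:,1]; v*=np.sign(v[0]); print('trace',round(r['score'],2),c.round(4),'axis',np.arctan2(v[1],v[0]).round(3))
    hsv=cv2.cvtColor(o,cv2.COLOR_RGB2HSV)
    for nm,m in (('red',((hsv[...,0]<8)|(hsv[...,0]>172))&(hsv[...,1]>150)&(hsv[...,2]>90)),('blue',(hsv[...,0]>105)&(hsv[...,0]<128)&(hsv[...,1]>140)),('green',(hsv[...,0]>50)&(hsv[...,0]<80)&(hsv[...,1]>80))):
        n,_,st,ce=cv2.connectedComponentsWithStats(m.astype(np.uint8))
        for i in range(1,n):
            if st[i,4]>80: print(nm,'area',st[i,4],'at z15: x %.4f y %.4f'%(b[1]-ce[i][1]*.0003,b[3]-ce[i][0]*.0003),'px',ce[i].round())
    print('box',np.round(b,4),'cam',W[:3,3].round(3),'state',p.round(4),s['tcp_rot'].round(3),s['contact_force'].round(1),s['gripper_width'].round(4),s['time_s'])
    if name: cv2.imwrite('pics/'+name,cv2.cvtColor(o,cv2.COLOR_RGB2BGR))
    return o,f,W
E
python3 -c "
from h import *
look('o7.png')"
```

```text
logger_a_mid 0.83 [268.7 251.4] [ 0.4453 -0.0955  0.015 ]
logger_a_lug 0.63 [248.  225.2] [ 0.4189 -0.1174  0.015 ]
trace 0.67 [ 0.4253 -0.0958] axis 0.088
red area 206 at z15: x 0.4172 y -0.1139 px [344. 375.]
blue area 1432 at z15: x 0.4104 y -0.0965 px [286. 397.]Traceback (most recent call last):
  File "<string>", line 3, in <module>
    look('o7.png')
    ~~~~^^^^^^^^^^
  File "h.py", line 53, in look
    print('box',np.round(b,4),'cam',W[:3,3].round(3),'state',p.round(4),s['tcp_rot'].round(3),s['contact_force'].round(1),s['gripper_width'].round(4),s['time_s'])
                                                                                                                          ^^^^^^^^^^^^^^^^^^^^^^^^
AttributeError: 'float' object has no attribute 'round'
```

```bash
sed -i "s/s\['gripper_width'\].round(4)/round(s['gripper_width'],4)/" h.py
python3 - <<'E'
from h import *
plan([0.449,-0.1005,.033],np.pi+.075)
E
```

```text
pos [ 0.3992 -0.0874  0.1494] rot [ 3.141e+00 -1.000e-03 -3.069e+00] travel [-0.0488 -0.0167  0.1164] turn [ 0.    -0.001 -0.002]
```

Request:
{"op": "jog_arm", "data": {"rows": [{"gripper": 0,"travel": [-0.049,-0.017,0.04],"turn": [0,0,0]},{"gripper": 0,"travel": [-0.049,-0.017,0.08],"turn": [0,0,0]},{"gripper": 0,"travel": [-0.049,-0.017,0.105],"turn": [0,0,0]},{"gripper": 0,"travel": [-0.049,-0.017,0.112],"turn": [0,0,0]},{"gripper": 0,"travel": [-0.049,-0.017,0.116],"turn": [0,0,0]},{"gripper": 0,"travel": [-0.049,-0.017,0.118],"turn": [0,0,0]},{"gripper": 0,"travel": [-0.049,-0.017,0.12],"turn": [0,0,0]},{"gripper": 0,"travel": [-0.049,-0.017,0.12],"turn": [0,0,0]}]}}

```text
time_s: 15.75
tcp_pos: [0.4499, -0.1017, 0.0304]
tcp_rot: [-3.141, 0.001, -3.069]
contact_force: [-0.3, 0.0, 0.8]
gripper_width: 0.0005
grip_force: 0.0
```

Request:
{"op": "jog_arm", "data": {"rows": [{"gripper": 0,"travel": [0,0,0.001],"turn": [0,0,0]},{"gripper": 0,"travel": [0,0,0.0015],"turn": [0,0,0]},{"gripper": 0,"travel": [0,0.004,0.0015],"turn": [0,0,0]},{"gripper": 0,"travel": [0,0.01,0.0015],"turn": [0,0,0]},{"gripper": 0,"travel": [0,0.014,0.0015],"turn": [0,0,0]},{"gripper": 0,"travel": [0,0.02,0.0015],"turn": [0,0,0]},{"gripper": 0,"travel": [0,0.026,0.0015],"turn": [0,0,0]},{"gripper": 0,"travel": [0,0.03,0.0015],"turn": [0,0,0]},{"gripper": 0,"travel": [0,0.033,0.0015],"turn": [0,0,0]},{"gripper": 0,"travel": [0,0.033,0.0015],"turn": [0,0,0]}]}}

```text
time_s: 16.75
tcp_pos: [0.4475, -0.0686, 0.0297]
tcp_rot: [-3.141, 0.001, -3.069]
contact_force: [-5.6, -0.5, 21.3]
gripper_width: 0.0004
grip_force: 10.9
```

```bash
python3 -c "
from h import *
look('o8.png',(.37,.53,-.16,0))"
```

```text
logger_a_mid 0.96 [261.9 259.5] [ 0.4475 -0.0772  0.015 ]
logger_a_lug 0.77 [240.5 214.5] [ 0.4197 -0.0914  0.015 ]
trace 0.62 [ 0.4245 -0.0793] axis -0.121
trace 0.33 [ 0.4314 -0.2286] axis 0.131
red area 528 at z15: x 0.4195 y -0.0893 px [298. 368.]
blue area 1843 at z15: x 0.4085 y -0.0802 px [267. 405.]
box [ 0.37  0.53 -0.16  0.  ] cam [ 0.364 -0.074  0.196] state [ 0.4475 -0.0686  0.0297] [-3.141e+00  1.000e-03 -3.069e+00] [-5.6 -0.5 21.3] 0.0004 16.75
```

View pics/o8.png

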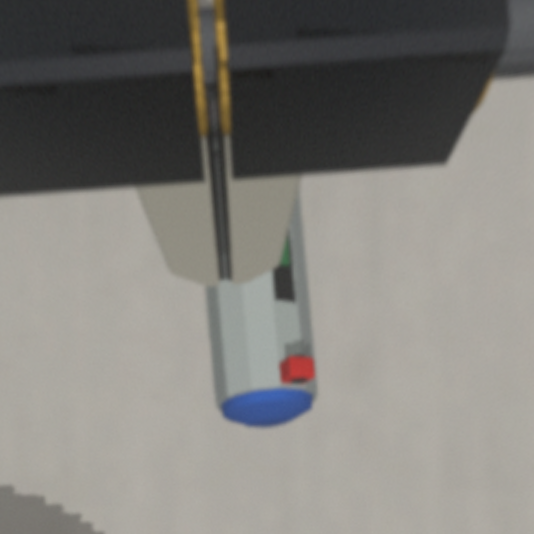

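The lug is now about 30° from up, at (298,368) against the cap (267,405). One more click towards +y.

Request:
{"op": "jog_arm", "data": {"rows": [{"gripper": 0,"travel": [0,0,-0.01],"turn": [0,0,0]},{"gripper": 0,"travel": [0,-0.012,-0.01],"turn": [0,0,0]},{"gripper": 0,"travel": [0,-0.012,-0.003],"turn": [0,0,0]},{"gripper": 0,"travel": [0,-0.012,0],"turn": [0,0,0]},{"gripper": 0,"travel": [0,-0.012,0],"turn": [0,0,0]},{"gripper": 0,"travel": [0,-0.008,0],"turn": [0,0,0]},{"gripper": 0,"travel": [0,-0.004,0],"turn": [0,0,0]},{"gripper": 0,"travel": [0,0.0,0],"turn": [0,0,0]},{"gripper": 0,"travel": [0,0.004,0],"turn": [0,0,0]},{"gripper": 0,"travel": [0,0.004,0],"turn": [0,0,0]}]}}

```text
time_s: 17.95
tcp_pos: [0.4476, -0.065, 0.0298]
tcp_rot: [-3.141, 0.002, -3.069]
contact_force: [-11.7, -0.1, 46.9]
gripper_width: 0.0003
grip_force: 23.1
```

Request:
{"op": "jog_arm", "data": {"rows": [{"gripper": 0,"travel": [0.001,0,-0.02],"turn": [0,0,0]},{"gripper": 0,"travel": [0.05,-0.004,-0.12],"turn": [0,0,0]},{"gripper": 1,"travel": [0.05,-0.004,-0.12],"turn": [0,0,0]},{"gripper": 1,"travel": [0.05,-0.004,-0.12],"turn": [0,0,0]},{"gripper": 1,"travel": [0.05,-0.004,-0.12],"turn": [0,0,0]},{"gripper": 1,"travel": [0.05,-0.004,-0.12],"turn": [0,0,0]},{"gripper": 1,"travel": [0.05,-0.004,-0.12],"turn": [0,0,0]},{"gripper": 1,"travel": [0.05,-0.004,-0.12],"turn": [0,0,0]}]}}

```text
time_s: 18.75
tcp_pos: [0.3971, -0.0722, 0.1468]
tcp_rot: [3.141, -0.002, -3.069]
contact_force: [0.2, -1.2, -0.3]
gripper_width: 0.0441
grip_force: 0.0
```

```bash
python3 -c "
from h import *
look('o9.png',(.37,.53,-.15,0.01),.036)"
```

```text
logger_a_mid 0.85 [276.6 257.6] [ 0.4474 -0.0682  0.015 ]
logger_a_lug 0.65 [274.5 232.3] [ 0.4131 -0.0726  0.036 ]
trace 0.92 [ 0.4469 -0.0691] axis 0.091
trace 0.26 [ 0.3073 -0.266 ] axis 1.557
red area 356 at z15: x 0.4197 y -0.0718 px [273. 368.]
blue area 1557 at z15: x 0.4083 y -0.0725 px [275. 406.]
green area 578 at z15: x 0.4583 y -0.0682 px [261. 239.]
box [ 0.37  0.53 -0.15  0.01] cam [ 0.314 -0.077  0.314] state [ 0.3971 -0.0722  0.1468] [ 3.141e+00 -2.000e-03 -3.069e+00] [ 0.2 -1.2 -0.3] 0.0441 18.75
```

View pics/o9.png

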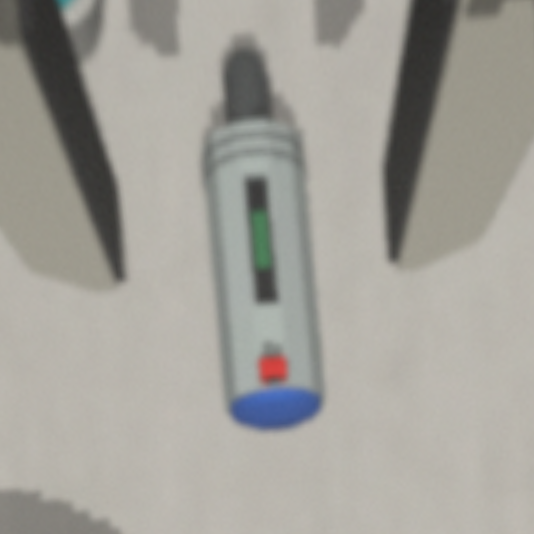

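B's lug is up, at (273,368). Grasping it at (0.447,-0.069), axis 0.09.

Run:
```python
from h import *
plan([0.447,-0.069,0.007],np.pi+0.09)
```

```text
pos [ 0.3972 -0.0723  0.1476] rot [ 3.141e+00 -1.000e-03 -3.069e+00] travel [-0.05   -0.0004  0.1406] turn [ 0.    -0.001 -0.018]
```

Request:
{"op": "jog_arm", "data": {"rows": [{"gripper": 1,"travel": [-0.05,0,0.04],"turn": [0,0,-0.018]},{"gripper": 1,"travel": [-0.05,0,0.08],"turn": [0,0,-0.018]},{"gripper": 1,"travel": [-0.05,0,0.115],"turn": [0,0,-0.018]},{"gripper": 1,"travel": [-0.05,0,0.135],"turn": [0,0,-0.018]},{"gripper": 1,"travel": [-0.05,0,0.1405],"turn": [0,0,-0.018]},{"gripper": 0,"travel": [-0.05,0,0.1405],"turn": [0,0,-0.018]},{"gripper": 0,"travel": [-0.05,0,0.1405],"turn": [0,0,-0.018]},{"gripper": 0,"travel": [-0.05,0,0.1405],"turn": [0,0,-0.018]},{"gripper": 0,"travel": [-0.05,0,0.1405],"turn": [0,0,-0.018]},{"gripper": 0,"travel": [-0.05,0,0.1405],"turn": [0,0,-0.018]}]}}

```text
time_s: 19.95
tcp_pos: [0.4475, -0.0688, 0.0082]
tcp_rot: [-3.141, 0.001, -3.051]
contact_force: [-0.8, 0.6, 0.8]
gripper_width: 0.0574
grip_force: 0.0
```

Request:
{"op": "jog_arm", "data": {"rows": [{"gripper": 0,"travel": [0,0,0],"turn": [0,0,0]},{"gripper": 0,"travel": [0,0,0],"turn": [0,0,0]},{"gripper": 0,"travel": [0,0,0],"turn": [0,0,0]},{"gripper": 0,"travel": [0,0,0],"turn": [0,0,0]}]}}

```text
time_s: 20.35
tcp_pos: [0.4472, -0.0688, 0.0076]
tcp_rot: [-3.142, 0.0, -3.051]
contact_force: [0.8, -0.6, 1.1]
gripper_width: 0.0299
grip_force: 30.0
```

Run:
```python
from h import *
p=pocket(2); plan([p[0],p[1],.075],np.pi-.1695)
```

```text
pos [ 0.4472 -0.0688  0.0076] rot [-3.142  0.    -3.051] travel [ 0.0005  0.3813 -0.0674] turn [-0.    0.    0.26]
```

Request:
{"op": "jog_arm", "data": {"rows": [{"gripper": 0,"travel": [0,0,-0.03],"turn": [0,0,0]},{"gripper": 0,"travel": [0,0.02,-0.067],"turn": [0,0,0]},{"gripper": 0,"travel": [0,0.06,-0.067],"turn": [0,0,0.06]},{"gripper": 0,"travel": [0,0.11,-0.067],"turn": [0,0,0.12]},{"gripper": 0,"travel": [0,0.16,-0.067],"turn": [0,0,0.18]},{"gripper": 0,"travel": [0,0.21,-0.067],"turn": [0,0,0.22]},{"gripper": 0,"travel": [0,0.26,-0.067],"turn": [0,0,0.26]},{"gripper": 0,"travel": [0,0.31,-0.067],"turn": [0,0,0.26]},{"gripper": 0,"travel": [0,0.35,-0.067],"turn": [0,0,0.26]},{"gripper": 0,"travel": [0,0.381,-0.067],"turn": [0,0,0.26]}]}}

```text
time_s: 21.35
tcp_pos: [0.412, 0.313, 0.0744]
tcp_rot: [-3.142, -0.0, 2.973]
contact_force: [0.3, 0.1, -0.6]
gripper_width: 0.0297
grip_force: 30.0
```

Run:
```python
from h import *
p=pocket(2)+.001*np.array([.9857,-.1687]); plan([p[0],p[1],.06],np.pi-.1695)
s=bot.state(); print(s['gripper_width'],s['grip_force'])
T=np.eye(4); T[:3,:3]=R.from_euler('xyz',s['tcp_rot']).as_matrix(); T[:3,3]=s['tcp_pos']
f=vision.grab_frame('wrist'); held(f,T@f['hand_eye'],.0074)
```

```text
pos [0.412  0.313  0.0744] rot [-3.142 -0.     2.973] travel [-0.0017 -0.002   0.0144] turn [-0.    -0.     0.001]
0.02972817236987608 29.999161394080147
[371 199  11   9  93] tool x [45.7 47.6 49.5] y [40.1 42.5 45.1]
[271 223  16  14 197] tool x [32.  34.9 38.2] y [-5.  -1.8  1.8]
```

Request:
{"op": "jog_arm", "data": {"rows": [{"gripper": 0,"travel": [-0.0027,-0.002,0.0],"turn": [0,0,0]},{"gripper": 0,"travel": [-0.0027,-0.002,0.02],"turn": [0,0,0]},{"gripper": 0,"travel": [-0.0027,-0.002,0.02],"turn": [0,0,0]},{"gripper": 0,"travel": [-0.0027,-0.002,0.02],"turn": [0,0,0]}]}}

```text
time_s: 21.8
tcp_pos: [0.4151, 0.3073, 0.0546]
tcp_rot: [-3.141, -0.001, 2.971]
contact_force: [0.2, -0.5, -0.8]
gripper_width: 0.0295
grip_force: 30.0
```

Run:
```python
from h import *
p=pocket(2)+.002*np.array([.9857,-.1687]); plan([p[0],p[1],.022],np.pi-.1695)
f=vision.grab_frame('wrist')
c=f['color'][120:400,120:440]; cv2.imwrite('pics/w10.png',cv2.cvtColor(cv2.resize(c,(640,560),interpolation=cv2.INTER_CUBIC),cv2.COLOR_RGB2BGR))
```

```text
pos [0.4151 0.3073 0.0546] rot [-3.141e+00 -1.000e-03  2.971e+00] travel [0.0013 0.0031 0.0326] turn [-0.001 -0.001 -0.001]
```

View pics/w10.png

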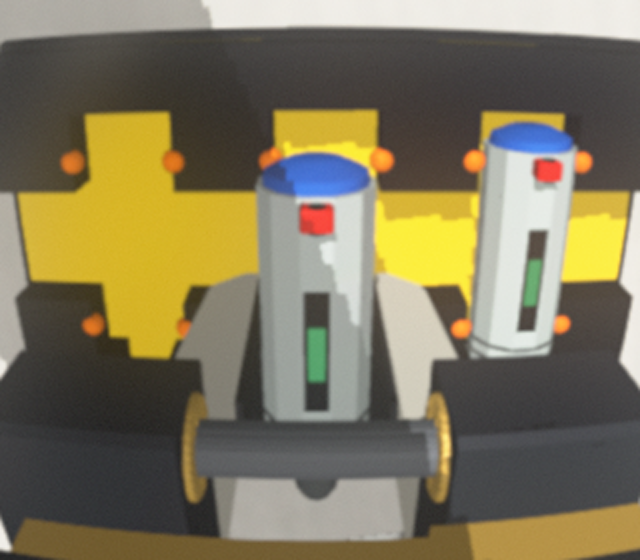

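B's barrel centre (316) sits about 3 mm left of the pocket (326), which agrees with the measured pose error of 3 mm. A looks seated at right with its lug up. Correcting, then lowering.

Request:
{"op": "jog_arm", "data": {"rows": [{"gripper": 0,"travel": [0.0013,0.003,0],"turn": [0,0,0]},{"gripper": 0,"travel": [0.0013,0.003,0],"turn": [0,0,0]},{"gripper": 0,"travel": [0.0013,0.003,0],"turn": [0,0,0]}]}}

```text
time_s: 22.15
tcp_pos: [0.4145, 0.3116, 0.0549]
tcp_rot: [3.141, 0.0, 2.972]
contact_force: [0.1, -0.4, -0.3]
gripper_width: 0.0295
grip_force: 30.0
```

Run:
```python
from h import *
p=pocket(2)+.002*np.array([.9857,-.1687]); plan([p[0],p[1],.022],np.pi-.1695)
```

```text
pos [0.4145 0.3116 0.0549] rot [3.141 0.    2.972] travel [ 0.     -0.001   0.0329] turn [ 0.  0. -0.]
```

Request:
{"op": "jog_arm", "data": {"rows": [{"gripper": 0,"travel": [0,0,0.016],"turn": [0,0,0]},{"gripper": 0,"travel": [0,0,0.027],"turn": [0,0,0]},{"gripper": 0,"travel": [0,0,0.031],"turn": [0,0,0]},{"gripper": 0,"travel": [0,0,0.033],"turn": [0,0,0]},{"gripper": 0,"travel": [0,0,0.034],"turn": [0,0,0]}]}}

```text
time_s: 22.65
tcp_pos: [0.4143, 0.3113, 0.0208]
tcp_rot: [-3.141, -0.0, 2.972]
contact_force: [-2.3, -3.4, 5.3]
gripper_width: 0.0293
grip_force: 30.0
```

Request:
{"op": "jog_arm", "data": {"rows": [{"gripper": 0,"travel": [0,0,0.002],"turn": [0,0,0]},{"gripper": 0,"travel": [0,0,0.004],"turn": [0,0,0]},{"gripper": 0,"travel": [0,0,0.005],"turn": [0,0,0]},{"gripper": 0,"travel": [0,0,0.0055],"turn": [0,0,0]},{"gripper": 0,"travel": [0,0,0.0055],"turn": [0,0,0]}]}}

```text
time_s: 23.15
tcp_pos: [0.4148, 0.3117, 0.0156]
tcp_rot: [3.141, 0.001, 2.972]
contact_force: [-0.8, -2.5, 6.1]
gripper_width: 0.0292
grip_force: 30.0
```

Request:
{"op": "jog_arm", "data": {"rows": [{"gripper": 0.5,"travel": [0,0,0],"turn": [0,0,0]},{"gripper": 0.5,"travel": [0,0,0],"turn": [0,0,0]},{"gripper": 0.5,"travel": [0,0,0],"turn": [0,0,0]},{"gripper": 0.5,"travel": [0,0,0],"turn": [0,0,0]},{"gripper": 0.5,"travel": [0,0,-0.03],"turn": [0,0,0]},{"gripper": 0,"travel": [0,0,-0.05],"turn": [0,0,0]},{"gripper": 0,"travel": [0,0,-0.05],"turn": [0,0,0]},{"gripper": 0,"travel": [0,0,-0.05],"turn": [0,0,0]},{"gripper": 0,"travel": [0,0,-0.05],"turn": [0,0,0]},{"gripper": 0,"travel": [0,0,-0.05],"turn": [0,0,0]}]}}

```text
time_s: 24.15
tcp_pos: [0.4139, 0.3112, 0.0641]
tcp_rot: [-3.141, -0.001, 2.972]
contact_force: [-0.2, 0.5, 0.4]
gripper_width: 0.011
grip_force: 0.0
```

Request:
{"op": "jog_arm", "data": {"rows": [{"gripper": 0,"travel": [0.001,0,0.02],"turn": [0,0,0]},{"gripper": 0,"travel": [0.001,0,0.025],"turn": [0,0,0]},{"gripper": 0,"travel": [0.001,0,0.027],"turn": [0,0,0]},{"gripper": 0,"travel": [0.001,0,0.0285],"turn": [0,0,0]},{"gripper": 0,"travel": [0.001,0,0.0285],"turn": [0,0,0]}]}}

```text
time_s: 24.65
tcp_pos: [0.4127, 0.3118, 0.0381]
tcp_rot: [-3.141, -0.002, 2.972]
contact_force: [-11.0, -2.4, 28.8]
gripper_width: 0.0003
grip_force: 14.4
```

Request:
{"op": "jog_arm", "data": {"rows": [{"gripper": 0,"travel": [0,0,-0.05],"turn": [0,0,0]},{"gripper": 0,"travel": [0,0,-0.09],"turn": [0,0,0]},{"gripper": 0,"travel": [0,-0.05,-0.11],"turn": [0,0,-0.1]},{"gripper": 0,"travel": [0,-0.1,-0.11],"turn": [0,0,-0.2]},{"gripper": 0,"travel": [0,-0.15,-0.11],"turn": [0,0,-0.3]},{"gripper": 0,"travel": [0,-0.2,-0.11],"turn": [0,0,-0.3]},{"gripper": 0,"travel": [0,-0.25,-0.11],"turn": [0,0,-0.3]},{"gripper": 0,"travel": [-0.02,-0.3,-0.11],"turn": [0,0,-0.3]},{"gripper": 0,"travel": [-0.03,-0.35,-0.11],"turn": [0,0,-0.3]},{"gripper": 0,"travel": [-0.03,-0.4,-0.11],"turn": [0,0,-0.3]}]}}

```text
time_s: 25.65
tcp_pos: [0.3767, -0.082, 0.1469]
tcp_rot: [-3.141, 0.001, -3.011]
contact_force: [0.4, 0.1, 0.4]
gripper_width: 0.0005
grip_force: 0.0
```

Run:
```python
from h import *
plan([0.38,-0.23,.17],np.pi+.13)
```

```text
pos [ 0.3767 -0.082   0.1469] rot [-3.141e+00  1.000e-03 -3.011e+00] travel [ 0.016  -0.1472 -0.0231] turn [-0.     0.001  0.   ]
```

Request:
{"op": "jog_arm", "data": {"rows": [{"gripper": 0,"travel": [-0.02,-0.04,-0.023],"turn": [0,0,0.14]},{"gripper": 0,"travel": [-0.04,-0.08,-0.023],"turn": [0,0,0.28]},{"gripper": 0,"travel": [-0.06,-0.12,-0.023],"turn": [0,0,0.42]},{"gripper": 0,"travel": [-0.093,-0.161,-0.023],"turn": [0,0,0.56]},{"gripper": 0,"travel": [-0.093,-0.161,-0.023],"turn": [0,0,0.7]},{"gripper": 0,"travel": [-0.093,-0.161,-0.023],"turn": [0,0,0.84]},{"gripper": 0,"travel": [-0.093,-0.161,-0.023],"turn": [0,0,0.98]},{"gripper": 0,"travel": [-0.093,-0.161,-0.023],"turn": [0,0,1.12]},{"gripper": 0,"travel": [-0.093,-0.161,-0.023],"turn": [0,0,1.26]},{"gripper": 0,"travel": [-0.093,-0.161,-0.023],"turn": [0,0,1.4]}]}}

```text
time_s: 26.65
tcp_pos: [0.4894, -0.2273, 0.1694]
tcp_rot: [-3.141, -0.001, 1.866]
contact_force: [0.5, -0.0, 1.2]
gripper_width: 0.0002
grip_force: 0.0
```

Request:
{"op": "jog_arm", "data": {"rows": [{"gripper": 0,"travel": [0,0,0],"turn": [0,0,0.14]},{"gripper": 0,"travel": [0,0,0],"turn": [0,0,0.28]},{"gripper": 0,"travel": [0,0,0],"turn": [0,0,0.42]},{"gripper": 0,"travel": [0,0,0],"turn": [0,0,0.56]},{"gripper": 0,"travel": [0,0,0],"turn": [0,0,0.7]},{"gripper": 0,"travel": [0,0,0],"turn": [0,0,0.84]},{"gripper": 0,"travel": [0,0,0],"turn": [0,0,0.98]},{"gripper": 0,"travel": [0,0,0],"turn": [0,0,1.12]},{"gripper": 0,"travel": [0,0,0],"turn": [0,0,1.26]},{"gripper": 0,"travel": [0,0,0],"turn": [0,0,1.4]}]}}

```text
time_s: 27.65
tcp_pos: [0.4894, -0.2273, 0.1694]
tcp_rot: [-3.141, 0.0, 0.466]
contact_force: [-0.2, -0.3, -0.4]
gripper_width: 0.0008
grip_force: 0.0
```

Run:
```python
from h import *
plan([0.49,-0.23,.17],.13)
```

```text
pos [ 0.4894 -0.2273  0.1694] rot [-3.141  0.     0.466] travel [-0.0007  0.0027 -0.0006] turn [-0.001  0.001  0.336]
```

Request:
{"op": "jog_arm", "data": {"rows": [{"gripper": 0,"travel": [0,0,0],"turn": [0,0,0.14]},{"gripper": 0,"travel": [0,0,0],"turn": [0,0,0.28]},{"gripper": 0,"travel": [0,0,0],"turn": [0,0,0.336]},{"gripper": 0,"travel": [0,0,0],"turn": [0,0,0.336]}]}}

```text
time_s: 28.05
tcp_pos: [0.4894, -0.2273, 0.1694]
tcp_rot: [-3.141, 0.001, 0.135]
contact_force: [-0.1, -0.3, -0.2]
gripper_width: 0.0003
grip_force: 0.0
```

```bash
python3 -c "
from h import *
look('o11.png',(.36,.52,-.31,-.15))"
```

```text
blue area 125 at z15: x 0.4749 y -0.2264 px [255. 150.]
box [ 0.36  0.52 -0.31 -0.15] cam [ 0.571 -0.215  0.336] state [ 0.4894 -0.2273  0.1694] [-3.141e+00  1.000e-03  1.350e-01] [-0.1 -0.3 -0.2] 0.0003 28.05
```

View pics/o11.png

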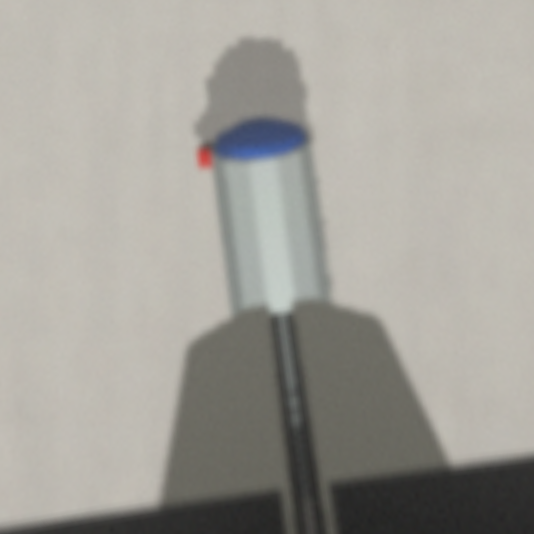

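C's lug is at left (205,157) and the cap face centre is at (262,140), so the mid is about (0.435,-0.234) with axis angle 0.13. Rolling towards -y.

Run:
```python
from h import *
plan([0.436,-0.2263,.0305],.13)
```

```text
pos [ 0.4895 -0.2274  0.1695] rot [-3.141  0.     0.137] travel [-0.0528 -0.0083  0.139 ] turn [-0.     0.     0.007]
```

Request:
{"op": "jog_arm", "data": {"rows": [{"gripper": 0,"travel": [-0.04,-0.008,0.03],"turn": [0,0,0.007]},{"gripper": 0,"travel": [-0.053,-0.008,0.07],"turn": [0,0,0.007]},{"gripper": 0,"travel": [-0.053,-0.008,0.11],"turn": [0,0,0.007]},{"gripper": 0,"travel": [-0.053,-0.008,0.128],"turn": [0,0,0.007]},{"gripper": 0,"travel": [-0.053,-0.008,0.135],"turn": [0,0,0.007]},{"gripper": 0,"travel": [-0.053,-0.008,0.138],"turn": [0,0,0.007]},{"gripper": 0,"travel": [-0.053,-0.008,0.139],"turn": [0,0,0.007]},{"gripper": 0,"travel": [-0.053,-0.008,0.139],"turn": [0,0,0.007]}]}}

```text
time_s: 29.05
tcp_pos: [0.4366, -0.2269, 0.0314]
tcp_rot: [3.141, -0.001, 0.129]
contact_force: [0.3, -0.4, 0.2]
gripper_width: 0.0001
grip_force: 0.0
```

Request:
{"op": "jog_arm", "data": {"rows": [{"gripper": 0,"travel": [0,0,0.001],"turn": [0,0,0]},{"gripper": 0,"travel": [0,0,0.0012],"turn": [0,0,0]},{"gripper": 0,"travel": [0,0.004,0.0012],"turn": [0,0,0]},{"gripper": 0,"travel": [0,0.01,0.0012],"turn": [0,0,0]},{"gripper": 0,"travel": [0,0.014,0.0012],"turn": [0,0,0]},{"gripper": 0,"travel": [0,0.02,0.0012],"turn": [0,0,0]},{"gripper": 0,"travel": [0,0.026,0.0012],"turn": [0,0,0]},{"gripper": 0,"travel": [0,0.03,0.0012],"turn": [0,0,0]},{"gripper": 0,"travel": [0,0.033,0.0012],"turn": [0,0,0]},{"gripper": 0,"travel": [0,0.033,0.0012],"turn": [0,0,0]}]}}

```text
time_s: 30.05
tcp_pos: [0.4408, -0.26, 0.03]
tcp_rot: [3.141, -0.001, 0.128]
contact_force: [0.2, -0.1, 8.1]
gripper_width: 0.0002
grip_force: 4.0
```

```bash
python3 -c "
from h import *
look('o12.png',(.36,.52,-.33,-.17))"
```

```text
red area 398 at z15: x 0.4698 y -0.2295 px [198. 167.]
blue area 506 at z15: x 0.4779 y -0.2438 px [246. 140.]
box [ 0.36  0.52 -0.33 -0.17] cam [ 0.523 -0.248  0.197] state [ 0.4408 -0.26    0.03  ] [ 3.141e+00 -1.000e-03  1.280e-01] [ 0.2 -0.1  8.1] 0.0002 30.05
```

View pics/o12.png

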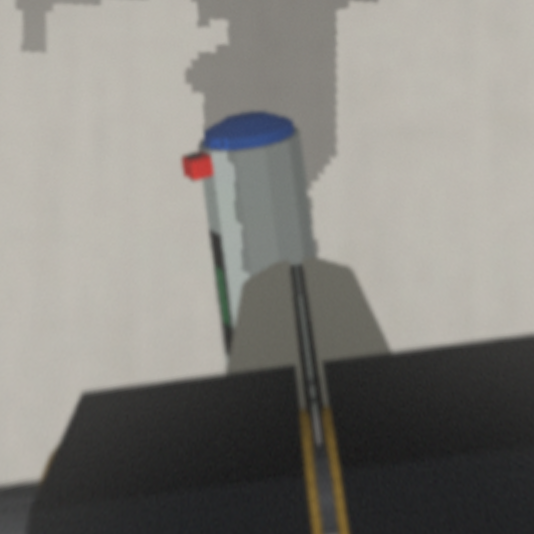

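The lug is about 60° from up at (198,167); another 60° stroke.

Request:
{"op": "jog_arm", "data": {"rows": [{"gripper": 0,"travel": [0,0,-0.01],"turn": [0,0,0]},{"gripper": 0,"travel": [0,-0.017,-0.01],"turn": [0,0,0]},{"gripper": 0,"travel": [0,-0.017,-0.01],"turn": [0,0,0]},{"gripper": 0,"travel": [0,-0.017,-0.002],"turn": [0,0,0]},{"gripper": 0,"travel": [0,-0.017,0.0],"turn": [0,0,0]},{"gripper": 0,"travel": [0,-0.017,0.0],"turn": [0,0,0]}]}}

```text
time_s: 30.85
tcp_pos: [0.4383, -0.2426, 0.0299]
tcp_rot: [3.141, -0.0, 0.129]
contact_force: [-4.2, 3.7, 18.9]
gripper_width: 0.0005
grip_force: 9.5
```

Request:
{"op": "jog_arm", "data": {"rows": [{"gripper": 0,"travel": [0,0.004,0],"turn": [0,0,0]},{"gripper": 0,"travel": [0,0.008,0],"turn": [0,0,0]},{"gripper": 0,"travel": [0,0.012,0],"turn": [0,0,0]},{"gripper": 0,"travel": [0,0.016,0],"turn": [0,0,0]},{"gripper": 0,"travel": [0,0.02,0],"turn": [0,0,0]},{"gripper": 0,"travel": [0,0.024,0],"turn": [0,0,0]},{"gripper": 0,"travel": [0,0.028,0],"turn": [0,0,0]},{"gripper": 0,"travel": [0,0.032,0],"turn": [0,0,0]},{"gripper": 0,"travel": [0,0.032,0],"turn": [0,0,0]}]}}

```text
time_s: 31.75
tcp_pos: [0.4427, -0.2755, 0.0299]
tcp_rot: [3.14, -0.001, 0.129]
contact_force: [-2.4, -1.7, 14.8]
gripper_width: 0.0004
grip_force: 7.5
```

Request:
{"op": "jog_arm", "data": {"rows": [{"gripper": 0,"travel": [0.001,0,-0.02],"turn": [0,0,0]},{"gripper": 0,"travel": [0.05,-0.008,-0.12],"turn": [0,0,0]},{"gripper": 1,"travel": [0.05,-0.008,-0.12],"turn": [0,0,0]},{"gripper": 1,"travel": [0.05,-0.008,-0.12],"turn": [0,0,0]},{"gripper": 1,"travel": [0.05,-0.008,-0.12],"turn": [0,0,0]},{"gripper": 1,"travel": [0.05,-0.008,-0.12],"turn": [0,0,0]},{"gripper": 1,"travel": [0.05,-0.008,-0.12],"turn": [0,0,0]},{"gripper": 1,"travel": [0.05,-0.008,-0.12],"turn": [0,0,0]}]}}

```text
time_s: 32.55
tcp_pos: [0.4898, -0.2598, 0.1479]
tcp_rot: [-3.14, 0.002, 0.128]
contact_force: [-0.9, -0.2, 0.2]
gripper_width: 0.044
grip_force: 0.0
```

```bash
python3 -c "
from h import *
look('o13.png',(.35,.51,-.34,-.18),.036)"
```

```text
trace 0.38 [ 0.4434 -0.2643] axis 0.129
red area 314 at z15: x 0.4705 y -0.2609 px [270. 132.]
green area 570 at z15: x 0.4319 y -0.2660 px [287. 260.]
box [ 0.35  0.51 -0.34 -0.18] cam [ 0.572 -0.249  0.315] state [ 0.4898 -0.2598  0.1479] [-3.14e+00  2.00e-03  1.28e-01] [-0.9 -0.2  0.2] 0.044 32.55
```

View pics/o13.png

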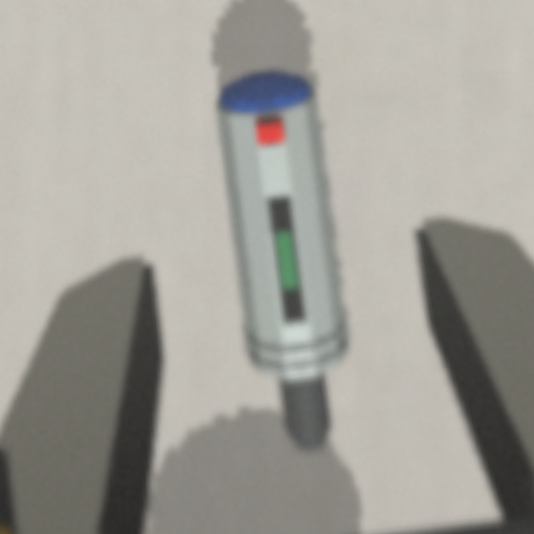

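C's lug is up at (270,132). Grasping at about (0.443,-0.2645), axis 0.13.

Run:
```python
from h import *
plan([0.443,-0.2645,0.007],0.13)
```

```text
pos [ 0.4905 -0.2599  0.149 ] rot [-3.141e+00  1.000e-03  1.290e-01] travel [-0.0476 -0.0015  0.142 ] turn [-0.     0.001 -0.001]
```

Request:
{"op": "jog_arm", "data": {"rows": [{"gripper": 1,"travel": [-0.0475,-0.0015,0.03],"turn": [0,0,0]},{"gripper": 1,"travel": [-0.0475,-0.0015,0.07],"turn": [0,0,0]},{"gripper": 1,"travel": [-0.0475,-0.0015,0.11],"turn": [0,0,0]},{"gripper": 1,"travel": [-0.0475,-0.0015,0.135],"turn": [0,0,0]},{"gripper": 1,"travel": [-0.0475,-0.0015,0.142],"turn": [0,0,0]},{"gripper": 0,"travel": [-0.0475,-0.0015,0.142],"turn": [0,0,0]},{"gripper": 0,"travel": [-0.0475,-0.0015,0.142],"turn": [0,0,0]},{"gripper": 0,"travel": [-0.0475,-0.0015,0.142],"turn": [0,0,0]},{"gripper": 0,"travel": [-0.0475,-0.0015,0.142],"turn": [0,0,0]},{"gripper": 0,"travel": [-0.0475,-0.0015,0.142],"turn": [0,0,0]}]}}

```text
time_s: 33.75
tcp_pos: [0.4437, -0.2647, 0.0081]
tcp_rot: [3.141, -0.001, 0.129]
contact_force: [0.5, -0.9, 0.3]
gripper_width: 0.0573
grip_force: 0.0
```

Request:
{"op": "jog_arm", "data": {"rows": [{"gripper": 0,"travel": [0,0,0],"turn": [0,0,0]},{"gripper": 0,"travel": [0,0,0],"turn": [0,0,0]},{"gripper": 0,"travel": [0,0,0],"turn": [0,0,0]},{"gripper": 0,"travel": [0,0,0],"turn": [0,0,0]}]}}

```text
time_s: 34.15
tcp_pos: [0.4434, -0.2646, 0.0074]
tcp_rot: [3.141, -0.0, 0.129]
contact_force: [0.3, -0.2, 1.0]
gripper_width: 0.0297
grip_force: 30.0
```

Run:
```python
from h import *
s=bot.state(); print(s['joints'])
p=pocket(3); plan([p[0],p[1],.08],np.pi-.1695)
```

```text
[-6.28085768e-01  6.13010485e-01  1.87499752e+00 -1.12837592e-04
  6.53449548e-01  8.13987926e-01]
pos [ 0.4434 -0.2646  0.0074] rot [ 3.141 -0.     0.129] travel [ 0.0237 -0.5116 -0.0727] turn [ 0.     0.    -2.843]
```

Request:
{"op": "jog_arm", "data": {"rows": [{"gripper": 0,"travel": [0,0,-0.03],"turn": [0,0,0]},{"gripper": 0,"travel": [0,-0.01,-0.07],"turn": [0,0,-0.1]},{"gripper": 0,"travel": [0.003,-0.035,-0.073],"turn": [0,0,-0.24]},{"gripper": 0,"travel": [0.005,-0.07,-0.073],"turn": [0,0,-0.38]},{"gripper": 0,"travel": [0.007,-0.1,-0.073],"turn": [0,0,-0.52]},{"gripper": 0,"travel": [0.009,-0.13,-0.073],"turn": [0,0,-0.66]},{"gripper": 0,"travel": [0.011,-0.16,-0.073],"turn": [0,0,-0.8]},{"gripper": 0,"travel": [0.013,-0.19,-0.073],"turn": [0,0,-0.94]},{"gripper": 0,"travel": [0.015,-0.22,-0.073],"turn": [0,0,-1.08]},{"gripper": 0,"travel": [0.017,-0.25,-0.073],"turn": [0,0,-1.22]}]}}

```text
time_s: 35.15
tcp_pos: [0.4277, -0.0132, 0.0803]
tcp_rot: [-3.141, -0.0, 1.354]
contact_force: [0.1, 0.5, -1.7]
gripper_width: 0.0292
grip_force: 30.0
```

Run:
```python
from h import *
s=bot.state(); print(s['joints'],s['gripper_width'],s['grip_force'])
p=pocket(3); plan([p[0],p[1],.08],np.pi-.1695)
```

```text
[-1.39724311e-01  3.55792631e-01  2.07230597e+00  5.02889625e-05
  7.13893728e-01  7.65959768e-02] 0.029217280223920904 29.99682281166315
pos [ 0.4277 -0.0132  0.0803] rot [-3.141 -0.     1.354] travel [ 0.2473 -0.0815  0.0003] turn [-0.    -0.    -1.618]
```

Request:
{"op": "jog_arm", "data": {"rows": [{"gripper": 0,"travel": [0.025,-0.008,0],"turn": [0,0,-0.14]},{"gripper": 0,"travel": [0.05,-0.016,0],"turn": [0,0,-0.28]},{"gripper": 0,"travel": [0.075,-0.024,0],"turn": [0,0,-0.42]},{"gripper": 0,"travel": [0.1,-0.032,0],"turn": [0,0,-0.56]},{"gripper": 0,"travel": [0.12,-0.04,0],"turn": [0,0,-0.7]},{"gripper": 0,"travel": [0.14,-0.046,0],"turn": [0,0,-0.84]},{"gripper": 0,"travel": [0.16,-0.053,0],"turn": [0,0,-0.98]},{"gripper": 0,"travel": [0.18,-0.06,0],"turn": [0,0,-1.12]},{"gripper": 0,"travel": [0.2,-0.066,0],"turn": [0,0,-1.26]},{"gripper": 0,"travel": [0.2,-0.066,0],"turn": [0,0,-1.4]}]}}

```text
time_s: 36.15
tcp_pos: [0.4075, 0.1969, 0.0803]
tcp_rot: [3.141, -0.0, 2.756]
contact_force: [-0.3, -0.8, -2.4]
gripper_width: 0.0297
grip_force: 30.0
```

Run:
```python
from h import *
s=bot.state(); print(s['joints'],s['gripper_width'],s['grip_force'])
p=pocket(3)+.002*np.array([.9857,-.1687]); plan([p[0],p[1],.075],np.pi-.1695)
```

```text
[ 3.47142915e-01  3.91253244e-01  2.01262736e+00  3.45842572e-04
  7.37723142e-01 -8.38690136e-01] 0.029710962727101328 29.998072951566428
pos [0.4075 0.1969 0.0803] rot [ 3.141 -0.     2.756] travel [0.0222 0.0434 0.0053] turn [ 0.    -0.    -0.216]
```

Request:
{"op": "jog_arm", "data": {"rows": [{"gripper": 0,"travel": [0.011,0.022,0.0],"turn": [0,0,-0.11]},{"gripper": 0,"travel": [0.022,0.0435,0.0],"turn": [0,0,-0.216]},{"gripper": 0,"travel": [0.022,0.0435,0.005],"turn": [0,0,-0.216]},{"gripper": 0,"travel": [0.022,0.0435,0.005],"turn": [0,0,-0.216]},{"gripper": 0,"travel": [0.022,0.0435,0.005],"turn": [0,0,-0.216]}]}}

```text
time_s: 36.65
tcp_pos: [0.4038, 0.2431, 0.0751]
tcp_rot: [-3.141, -0.001, 2.963]
contact_force: [0.5, 0.2, -2.9]
gripper_width: 0.0294
grip_force: 30.0
```

Run:
```python
from h import *
p=pocket(3)+.002*np.array([.9857,-.1687]); plan([p[0],p[1],.055],np.pi-.1695)
s=bot.state(); print(s['gripper_width'],s['grip_force'])
T=np.eye(4); T[:3,:3]=R.from_euler('xyz',s['tcp_rot']).as_matrix(); T[:3,3]=s['tcp_pos']
f=vision.grab_frame('wrist'); held(f,T@f['hand_eye'],.0074); save('w14.png',f)
```

```text
pos [0.4038 0.2431 0.0751] rot [-3.141e+00 -1.000e-03  2.963e+00] travel [0.001  0.0023 0.0201] turn [-0.001 -0.001 -0.009]
0.029434227061523374 29.999504088191316
[376 193  12   9  95] tool x [49.2 51.1 52.9] y [45.3 48.  50.6]
[462 194  10   8  68] tool x [49.9 51.9 53.5] y [91.1 93.9 96.8]
[270 222  16  14 194] tool x [33.1 36.  38.9] y [-2.6  0.6  4.2]
```

Request:
{"op": "jog_arm", "data": {"rows": [{"gripper": 0,"travel": [0,0.0023,0.01],"turn": [0,0,-0.009]},{"gripper": 0,"travel": [0,0.0023,0.02],"turn": [0,0,-0.009]},{"gripper": 0,"travel": [0,0.0023,0.02],"turn": [0,0,-0.009]},{"gripper": 0,"travel": [0,0.0023,0.02],"turn": [0,0,-0.009]},{"gripper": 0,"travel": [0,0.0023,0.02],"turn": [0,0,-0.009]}]}}

```text
time_s: 37.2
tcp_pos: [0.4046, 0.2461, 0.0554]
tcp_rot: [3.142, 0.0, 2.974]
contact_force: [0.1, -0.5, -1.6]
gripper_width: 0.0297
grip_force: 30.0
```

Run:
```python
from h import *
p=pocket(3)+.003*np.array([.9857,-.1687]); plan([p[0],p[1],.0216],np.pi-.1695)
```

```text
pos [0.4046 0.2461 0.0554] rot [3.142 0.    2.974] travel [ 0.0003 -0.0008  0.0338] turn [0.    0.    0.002]
```

Request:
{"op": "jog_arm", "data": {"rows": [{"gripper": 0,"travel": [0,-0.0005,0.016],"turn": [0,0,0]},{"gripper": 0,"travel": [0,-0.0005,0.027],"turn": [0,0,0]},{"gripper": 0,"travel": [0,-0.0005,0.031],"turn": [0,0,0]},{"gripper": 0,"travel": [0,-0.0005,0.033],"turn": [0,0,0]},{"gripper": 0,"travel": [0,-0.0005,0.0345],"turn": [0,0,0]}]}}

```text
time_s: 37.7
tcp_pos: [0.4046, 0.2456, 0.0211]
tcp_rot: [-3.141, 0.0, 2.974]
contact_force: [-1.6, -1.9, 7.3]
gripper_width: 0.0293
grip_force: 30.0
```

Request:
{"op": "jog_arm", "data": {"rows": [{"gripper": 0,"travel": [0,0,0.002],"turn": [0,0,0]},{"gripper": 0,"travel": [0,0,0.004],"turn": [0,0,0]},{"gripper": 0,"travel": [0,0,0.005],"turn": [0,0,0]},{"gripper": 0,"travel": [0,0,0.0055],"turn": [0,0,0]},{"gripper": 0,"travel": [0,0,0.0055],"turn": [0,0,0]}]}}

```text
time_s: 38.2
tcp_pos: [0.4048, 0.2457, 0.0155]
tcp_rot: [3.141, 0.001, 2.974]
contact_force: [1.9, -0.9, 0.3]
gripper_width: 0.0296
grip_force: 30.0
```

Request:
{"op": "jog_arm", "data": {"rows": [{"gripper": 0.5,"travel": [0,0,0],"turn": [0,0,0]},{"gripper": 0.5,"travel": [0,0,0],"turn": [0,0,0]},{"gripper": 0.5,"travel": [0,0,0],"turn": [0,0,0]},{"gripper": 0.5,"travel": [0,0,0],"turn": [0,0,0]},{"gripper": 0.5,"travel": [0,0,-0.03],"turn": [0,0,0]},{"gripper": 0,"travel": [0,0,-0.05],"turn": [0,0,0]},{"gripper": 0,"travel": [0,0,-0.05],"turn": [0,0,0]},{"gripper": 0,"travel": [0,0,-0.05],"turn": [0,0,0]},{"gripper": 0,"travel": [0,0,-0.05],"turn": [0,0,0]},{"gripper": 0,"travel": [0,0,-0.05],"turn": [0,0,0]}]}}

```text
time_s: 39.2
tcp_pos: [0.404, 0.2454, 0.0645]
tcp_rot: [-3.141, -0.001, 2.974]
contact_force: [-0.2, 0.9, -0.5]
gripper_width: 0.0112
grip_force: 0.0
```

Request:
{"op": "jog_arm", "data": {"rows": [{"gripper": 0,"travel": [0.002,0,0.02],"turn": [0,0,0]},{"gripper": 0,"travel": [0.002,0,0.025],"turn": [0,0,0]},{"gripper": 0,"travel": [0.002,0,0.027],"turn": [0,0,0]},{"gripper": 0,"travel": [0.002,0,0.0285],"turn": [0,0,0]},{"gripper": 0,"travel": [0.002,0,0.0285],"turn": [0,0,0]}]}}

```text
time_s: 39.7
tcp_pos: [0.4017, 0.2461, 0.0381]
tcp_rot: [-3.141, -0.002, 2.974]
contact_force: [-11.4, -2.5, 28.6]
gripper_width: 0.0005
grip_force: 14.1
```

Request:
{"op": "jog_arm", "data": {"rows": [{"gripper": 0,"travel": [0,0,-0.05],"turn": [0,0,0]},{"gripper": 0,"travel": [0.02,0.02,-0.1],"turn": [0,0,0]},{"gripper": 0,"travel": [0.06,0.05,-0.14],"turn": [0,0,0]},{"gripper": 0,"travel": [0.07,0.066,-0.18],"turn": [0,0,0]},{"gripper": 0,"travel": [0.07,0.066,-0.2],"turn": [0,0,0]},{"gripper": 0,"travel": [0.07,0.066,-0.2],"turn": [0,0,0]},{"gripper": 0,"travel": [0.07,0.066,-0.2],"turn": [0,0,0]},{"gripper": 0,"travel": [0.07,0.066,-0.2],"turn": [0,0,0]}]}}

```text
time_s: 40.5
tcp_pos: [0.3442, 0.3221, 0.2357]
tcp_rot: [-3.14, -0.001, 2.973]
contact_force: [0.5, 0.6, -0.1]
gripper_width: 0.0006
grip_force: 0.0
```

Run:
```python
from h import *
o,f,W=ortho(0.30,0.56,0.15,0.48,0.038,0.5)
cv2.imwrite('pics/o15.png',cv2.cvtColor(o,cv2.COLOR_RGB2BGR))
p2=pocket(2); a=np.array([np.cos(-.1695),np.sin(-.1695)]); b=np.array([-a[1],a[0]])
for l,z in [('logger_a_mid',.023),('logger_a_lug',.044)]:
    for r in nets.tip_of('wrist',l):
        w=wtoworld(f,W,r['uv'],z)[:2]; print(l,round(r['score'],2),w.round(4),'u,v mm',((w-p2)@a*1000).round(1),((w-p2)@b*1000).round(1))
s=bot.state(); print(s['tcp_pos'],s['contact_force'])
```

```text
logger_a_mid 0.68 [0.4128 0.3099] u,v mm 0.6 -1.0
logger_a_lug 0.76 [0.3804 0.3162] u,v mm -32.4 -0.2
[0.34437984 0.32214796 0.23583079] [-0.13195268  0.28124527 -0.32804114]
```

View pics/o15.png

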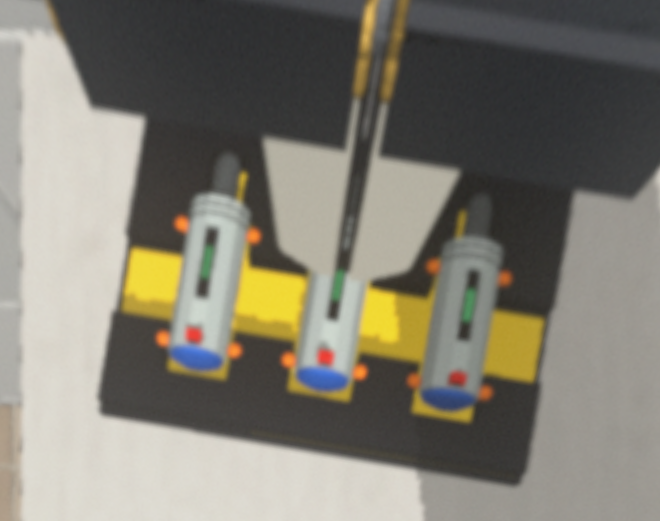

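All three are in their pockets, level and lug up, with lugs at (194,335), (325,357) and (458,378). The gripper is clear, so I'm handing in.

```bash
python3 -c "
from plant import bot
print(bot.sign_off())"
```

```text
the job is handed in; nothing more can be done
None
```

All three loggers were rolled lug-up and pressed fully home in the tray, lug up with tips towards the narrow end, the tins and dip cup were left alone, and the job was handed in at about 40 s; `sign_off()` returned no verdict.

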